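# Stir the scent beads and snap the cover on the freshener pot

### The job

Take the wooden rod from its stand and stir the white beads in the grey pot, a couple of full, wide rounds with the tip down among the beads, then put the rod back in the hole of its stand. Then take the vented cover that fits the pot (the larger of the two) by its knob, press it straight down onto the pot until it snaps in fully home, and keep pressing: finish with the gripper still on the knob, pushing the cover down firmly (about 15 N). Keep all the beads in the pot and leave the other things on the table where they are.

Things in the scene. Friction and masses are not known exactly. Their poses are not given: they have to be found in the camera images.
- pot: Round grey plastic air-freshener pot, fixed on a square plywood board 150 x 150 x 12 mm. Origin: underside centre of the board, on the table; z up, x square to a board edge. Pot 108 mm across outside, 90 mm inside (wall 9 mm); inner floor 20 mm and flat rim 66 mm above the table. Four spring catches stand round the rim (listed as catches). The mouth is open.
- pot_floor (a point): Centre of the pot's inner floor, 20 mm above the table.
- pot_seat (a point): Centre of the rim plane, 66 mm above the table, where the cover's underside rests when fully home.
- catches: Four grey spring catches stand round the pot on its board, fixed to it, one towards each board corner: rounded noses (5 mm radius, centre 82.5 mm, top 87.5 mm above the table) jut in to 49 mm from the axis; their posts reach out to 71 mm. They give way outwards when the cover is pushed down between them. Origin and axes as the pot's.
- cover: The pot's cover: the LARGER of two grey vented discs with a knob; 108 mm across, 11 mm thick, lower edge bevelled (92 mm across at the underside), 0.07 to 0.13 kg; lies flat on the table, knob up. Origin: underside centre; z up through the knob. Round knob in the middle of the top, 30 mm across, from 11 to 45 mm above the underside. Any turn about z fits the pot.
- cover_knob (a point): On the cover's axis, 35 mm above its underside: a good height for the TCP. Pushed straight down, the cover meets the catches with its underside about 13 mm above the rim; the push rises to about 10 to 20 N, drops suddenly (the catches even draw the cover down) as the catches snap over its upper edge, and the cover lands on the rim, fully home.
- rod: Wooden stirring rod, 175 mm long, standing upright and loose in the wooden stand, 0.05 to 0.08 kg. Origin: the lower end (tip); z along the rod to the handle. Lower part 12 mm diameter up to 107 mm; then a round handle 22 mm in diameter from 107 to 175 mm.
- rod_tip (a point): Lower end of the rod, on its axis.
- rod_grip (a point): On the rod's axis, 150 mm above the tip, in the handle.
- stand: Fixed light wood block 75 x 75 x 60 mm with one round blind hole, 23 mm across and 50 mm deep, in the middle of its top. Origin: underside centre, z up.
- stand_hole0 (a point): Centre of the mouth of the stand's hole, 60 mm above the table; the hole's bottom is 10 mm above the table.
- bead0_center (a point): White ceramic scent bead, a ball 22 mm in diameter, 12 g, one of seven lying in a single layer on the pot's floor. This point: its centre.
- bead1_center (a point): White ceramic scent bead, a ball 22 mm in diameter, 12 g, one of seven lying in a single layer on the pot's floor. This point: its centre.
- bead2_center (a point): White ceramic scent bead, a ball 22 mm in diameter, 12 g, one of seven lying in a single layer on the pot's floor. This point: its centre.
- bead3_center (a point): White ceramic scent bead, a ball 22 mm in diameter, 12 g, one of seven lying in a single layer on the pot's floor. This point: its centre.
- bead4_center (a point): White ceramic scent bead, a ball 22 mm in diameter, 12 g, one of seven lying in a single layer on the pot's floor. This point: its centre.
- bead5_center (a point): White ceramic scent bead, a ball 22 mm in diameter, 12 g, one of seven lying in a single layer on the pot's floor. This point: its centre.
- bead6_center (a point): White ceramic scent bead, a ball 22 mm in diameter, 12 g, one of seven lying in a single layer on the pot's floor. This point: its centre.
- small_cover: Bystander: spare cover for another pot, same shape as the cover but only 68 mm across; too small, leave it.
- cleaner: Bystander: white bottle, 66 mm across, 190 mm tall.
- paper_roll: Bystander: paper roll standing on end, 110 mm across, 100 mm tall.
- brush: Bystander: wooden scrubbing brush 150 x 55 x 46 mm.
- eraser: Bystander: black whiteboard eraser 120 x 50 x 28 mm.
There are look-alikes about, which are no part of the job. Leave any purple look-alike of the cover alone.

How it is judged:
By the outcome, as a careful person would: the job done as asked, in the order asked, and still so for the second after the job is handed in, while the arm keeps its last pose, push and grip.
It also fails if it takes over 72 s, if anything falls off the work surface, if the arm or the gripper's body presses on something with over 40 N, if the wrist force passes 120 N, or if a joint passes its speed limit or range.

### The arm

A 6-joint arm with a two-finger parallel gripper is mounted at the origin on the work surface. World frame = base frame: x ahead of the robot, y to its left, z up, the work surface at z = 0. Lengths are in m, angles in rad, forces in N, time in s.
With the tool pointing down it reaches from about 0.375 to 0.9 m from the base axis. Payload 3.1 kg.
Tool frame: the origin (TCP) lies between the finger pads, 19 mm behind the fingertips; this is the grasp point; z points along the fingers, y is the line along which they close (so a half turn about z gives the same grasp; the last joint's range is limited). The gripper opens to 85 mm and grips with 20 to 120 N. Pads are 22 mm wide; open, the fingers measure 114 mm over their backs; the gripper's body (76 mm by 85 mm) begins 54 mm behind the grasp point. The pads swing forward as they close: fully open they stand 13 mm farther back than shut.
Start: joints at [1.157, 0.527, 1.433, -0, 1.181, -0.178], TCP at [0.146, 0.608, 0.25] pointing down, gripper open.
Joint ranges: [-3.08, 3.08], [-0.75, 2.2], [0.22, 2.44], [-1.43, 4.57], [0, 2.65], [-2.85, 2.85]. Speed limits (rad/s): [2.79, 2.79, 3.14, 3.14, 3.14, 3.14].

### API

Orientations are given as a unit quaternion [x, y, z, w].
In Python, from station import manip gives the robot as it stands.
- The arm moves only by the tool drive_tool, never from a script. Its argument "plan" is a list of rows, each a list of 7 numbers: the shift along the tool's x, y, z in m, then the turn, a rotation vector about the tool's x, y, z in degrees, then the opening, from -1 (shut) to 1 (fully open). In form: [[x, y, z, wx, wy, wz, gripper], ...]. A call has 1 to 10 rows; each row shifts and turns the commanded pose from where the row before left it, along the tool's axes as they then stand; what a row does not reach is not made up. A row lasts 1/10 s, in which the tool goes at most 50 mm and 8.59 degrees, less where a joint would pass 70% of its speed; a pose out of reach is approached as far as the arm can. A call is refused whole if a number of a shift passes 0.05 or a number of a turn 8.59, either way. A call with a gripper value outside its range is refused whole. The fingers move at their own pace and stop on an object; "newtons" is the grip in N (left out, the last holds). Time passes only in rows, so rows that do not move let the fingers close. It gives the time, the measured TCP pose, the force, the opening and the grip force at its end, in the units of the state.
- manip.sense(): the state, without advancing time (a new reading comes with each control period).
- manip.snapshot(name): name is "side" or "top"; returns a dict with "image" (480x640x3 uint8, red, green, blue), "z_map" (480x640 float32, m along the optical axis (not along the pixel's ray), 0 where there is no reading), "fov_y" (degrees; the focal length in pixels is half the picture's height over the tangent of half this angle, whatever the lens; pixels are square), "cx", "cy" (the principal point, pixels), "extrinsics" (4x4, takes a point from camera to world coordinates). Camera axes: x right, y up, looking along -z (the intrinsics and any distortion apply to the point x, -y, -z); pixel columns grow to the right and rows downward; lengths in m; the calibration is good to about 2 mm. A picture is of the moment at which its call begins.
- manip.sign_off(): hands the job in; it is judged then, once.
The state is a dict: "t": time; "q": joint angles; "qd": joint speeds; "tau": joint torques, N m; "tcp_pos": TCP position; "tool_rot": TCP orientation; "force": force on the tool from outside, world axes, zero at the start; "ft_torque": the same for the moment, N m; "finger_gap": opening from 0.0 (shut) to 1.0 (fully open); "gripper_force": force on a finger pad.
Only numpy, scipy, OpenCV 4.12 (cv2) and the standard library are available. Lean on these libraries where they do the work, as an engineer would, in place of code of your own. Each camera call takes 0.05 s, during which the arm holds its last target. There are 200 camera calls.

## Working session

There is one attempt and no reset: what is moved stays moved. The work goes in short steps, Python scripts to look and compute and a tool call to move; the robot and the scene stay as the last step left them, time stands still between calls to the robot, and variables do not carry over. Pictures are saved under pics/ and viewed, at most 10 in all, crops included, and the job is handed in when it is done.

Besides the shell and the picture viewer there is one more tool, called after "Call:" as a command line: name --pt "numbers of a row" for each row, then --argument value for the rest. drive_tool: Moves the arm, as the interface text tells. Its arguments: {"type":"object","properties":{"plan":{"type":"array"},"newtons":{"type":"number"}},"required":["plan"]}

```bash
ls; mkdir -p pics; cat > h.py <<'E'
import numpy as np,cv2
from station import manip
def snap(n):
    s=manip.snapshot(n); np.savez('%s.npz'%n,**s); return s
def load(n):
    return dict(np.load('%s.npz'%n,allow_pickle=True))
def cam(s):
    f=240/np.tan(np.radians(float(s['fov_y']))/2); return f,float(s['cx']),float(s['cy']),np.array(s['extrinsics'])
def ray(s,u,v):
    f,cx,cy,E=cam(s); d=E[:3,:3]@np.array([(u-cx)/f,-(v-cy)/f,-1]); return E[:3,3],d
def onplane(s,u,v,z):
    o,d=ray(s,u,v); return o+d*(z-o[2])/d[2]
def cloud(s):
    f,cx,cy,E=cam(s); z=s['z_map']; v,u=np.mgrid[:480,:640]
    p=np.stack([(u-cx)/f*z,-(v-cy)/f*z,-z],-1); return p@E[:3,:3].T+E[:3,3]
def proj(s,P):
    f,cx,cy,E=cam(s); p=E[:3,:3].T@(np.array(P)-E[:3,3]); return cx-f*p[0]/p[2],cy+f*p[1]/p[2]
E
python3 - <<'E'
from h import *
a=snap('top');b=snap('side')
for n,s in(('top',a),('side',b)):
    cv2.imwrite('pics/%s0.png'%n,s['image'][:,:,::-1]); print({k:v for k,v in s.items() if k not in('image','z_map')})
print(manip.sense())
E
```

```text
pics
{'fov_y': 43.20067610541347, 'cx': 330.05493901164715, 'cy': 239.9701856575136, 'extrinsics': array([[-1.60053359e-02,  9.82254333e-01, -1.86869618e-01,
         3.20705938e-01],
       [-9.99867583e-01, -1.62728550e-02,  1.02393417e-04,
        -5.59180371e-02],
       [-2.94032582e-03,  1.86846512e-01,  9.82384719e-01,
         1.31395742e+00],
       [ 0.00000000e+00,  0.00000000e+00,  0.00000000e+00,
         1.00000000e+00]])}
{'fov_y': 45.170071812688576, 'cx': 322.6059091765121, 'cy': 225.75910115858193, 'extrinsics': array([[-0.98957631,  0.10965754, -0.09334859,  0.39479247],
       [-0.14242812, -0.64945018,  0.74694625,  0.9651527 ],
       [ 0.02128303,  0.75245577,  0.65829883,  0.99538234],
       [ 0.        ,  0.        ,  0.        ,  1.        ]])}
{'t': 0.1, 'q': array([ 1.15651631e+00,  5.28356080e-01,  1.43377179e+00, -1.49672108e-05,
        1.18140811e+00, -1.78489144e-01]), 'qd': array([ 0.00144077, -0.00092851, -0.00208043,  0.0009037 , -0.00293646,
        0.00206805]), 'tau': array([ 4.41352004e-04, -4.43305278e+01, -1.78586107e+01, -2.03278069e-04,
        3.86946587e-03, -1.19378316e-05]), 'tcp_pos': array([0.14572745, 0.6071483 , 0.24914272]), 'tool_rot': array([ 1.17619630e-01,  9.93058245e-01, -9.31317183e-04, -2.77168837e-04]), 'force': array([ 0.11234452, -0.13620198, -0.30032435]), 'ft_torque': array([-0.01205599,  0.041746  ,  0.02407784]), 'gripper_force': 0.0, 'finger_gap': 0.9986658118402153}
```

View pics/top0.png

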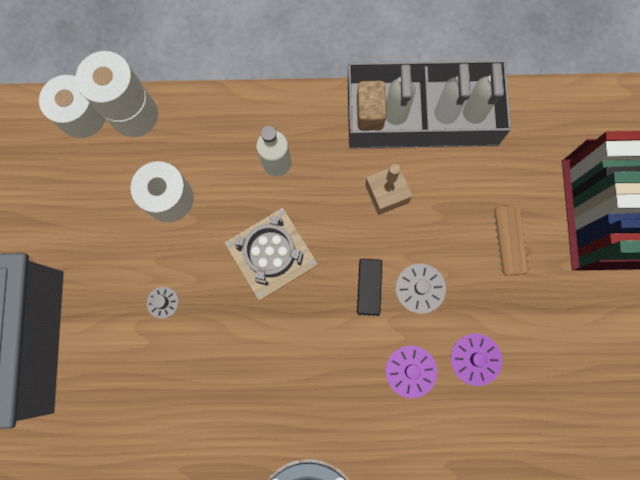

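View pics/side0.png

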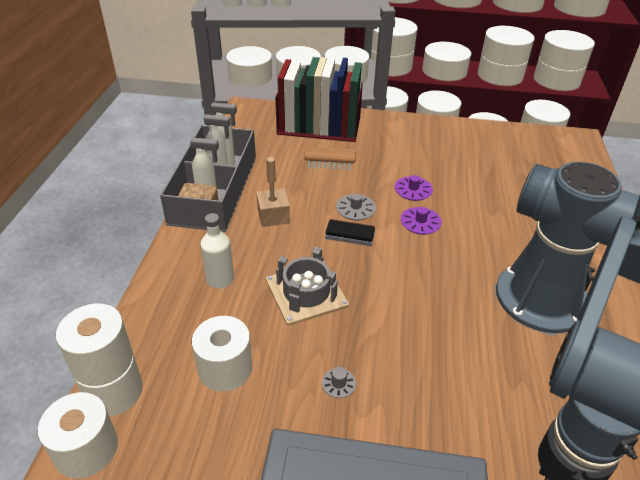

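Top view: the large grey cover is at (421,288). It could be mistaken for the small grey cover (162,302) or the purple look-alikes (411,371) and (476,359). The pot is at (270,252), and the rod stands in its stand at (390,185), with the handle top near (393,170). In the side view the grey cover is at (356,206), the pot at (306,283), and the rod at (271,180). By the description I choose the larger grey disc, (421,288) in the top view.

```bash
cat > m1.py <<'E'
from h import *
a=load('top');b=load('side')
def circ(P):
    A=np.c_[2*P[:,:2],np.ones(len(P))]; x=np.linalg.lstsq(A,(P[:,:2]**2).sum(1),rcond=None)[0]; return x[:2],np.sqrt(x[2]+x[0]**2+x[1]**2)
def hull(P): return cv2.convexHull(P[:,:2].astype(np.float32))[:,0]
ROI={'cover':(421,288,28),'rod':(390,185,32),'pot':(270,252,48)}
for s,n in((a,'top'),(b,'side')):
    C=cloud(s); s['C']=C
    for k,(u,v,r) in ROI.items():
        c=onplane(a,u,v,0.03)
        m=(np.hypot(C[...,0]-c[0],C[...,1]-c[1])<(.11 if k=='pot' else .075))&(s['z_map']>0)
        P=C[m]
        for lo,hi in {'cover':((-.01,.004),(.006,.016),(.041,.052)),'rod':((.055,.065),(.09,.12),(.14,.178),(.178,.2)),'pot':((.008,.016),(.062,.07),(.08,.095))}[k]:
            Q=P[(P[:,2]>lo)&(P[:,2]<hi)]
            if len(Q)<5: print(n,k,lo,len(Q)); continue
            (cx,cy),w,ang=cv2.minAreaRect(Q[:,:2].astype(np.float32)); h=hull(Q)
            print(n,k,(lo,hi),len(Q),'zmed %.4f mean'%np.median(Q[:,2]),Q[:,:2].mean(0).round(4),'rect',np.round((cx,cy,*w,ang),4),'hullcirc',*[np.round(x,4) for x in circ(h)])
# colour masks: grey disc (top) and pot rim
E
python3 m1.py
python3 - <<'E'
from h import *
a=load('top')['image'];b=load('side')['image']
f=lambda i,u,v,w,h:cv2.resize(i[v-h:v+h,u-w:u+w],(400,300),interpolation=cv2.INTER_CUBIC)
im=np.vstack([np.hstack([f(a,421,288,40,30),f(a,270,252,64,48)]),np.hstack([f(a,390,185,40,30),f(b,306,283,64,48)])])
cv2.imwrite('pics/crop1.png',im[:,:,::-1])
E
```

```text
top cover (-0.01, 0.004) 1604 zmed 0.0002 mean [ 0.4523 -0.2421] rect [ 0.4578 -0.2473  0.1484  0.1488 72.8489] hullcirc [ 0.458  -0.2474] 0.0747
top cover (0.006, 0.016) 1696 zmed 0.0116 mean [ 0.4605 -0.2496] rect [ 0.4537 -0.2515  0.1332  0.1367  8.8416] hullcirc [ 0.4574 -0.2499] 0.0701
top cover (0.041, 0.052) 150 zmed 0.0454 mean [ 0.4609 -0.249 ] rect [ 4.60800e-01 -2.48800e-01  2.72000e-02  2.94000e-02  8.77315e+01] hullcirc [ 0.461  -0.2491] 0.0144
top rod (0.055, 0.065) 929 zmed 0.0603 mean [ 0.6692 -0.1828] rect [ 0.6747 -0.185   0.0763  0.076  20.8588] hullcirc [ 0.6724 -0.182 ] 0.0456
top rod (0.09, 0.12) 9 zmed 0.0981 mean [ 0.6711 -0.1816] rect [ 6.70100e-01 -1.81200e-01  9.40000e-03  5.10000e-03  5.87843e+01] hullcirc [ 0.6717 -0.1824] 0.0045
top rod (0.14, 0.178) 66 zmed 0.1588 mean [ 0.6683 -0.1809] rect [ 6.69700e-01 -1.81300e-01  2.14000e-02  1.06000e-02  6.79872e+01] hullcirc [ 0.6749 -0.1835] 0.0106
top rod (0.178, 0.2) 96 zmed 0.1847 mean [ 0.6745 -0.1836] rect [ 6.75400e-01 -1.84000e-01  2.00000e-02  2.08000e-02  3.61639e+01] hullcirc [ 0.675  -0.1837] 0.0106

[... 1165 characters left out ...]
de rod (0.14, 0.178) 106 zmed 0.1595 mean [ 0.6716 -0.1741] rect [ 0.6723 -0.1732  0.021   0.0154  5.7797] hullcirc [ 0.6726 -0.1774] 0.0106
side rod (0.178, 0.2) 52 zmed 0.1840 mean [ 0.6723 -0.1779] rect [ 0.6716 -0.1771  0.02    0.0222 18.5209] hullcirc [ 0.6719 -0.177 ] 0.0114
side pot (0.008, 0.016) 1154 zmed 0.0124 mean [0.5399 0.1148] rect [ 0.5393  0.078   0.1507  0.1523 30.2481] hullcirc [0.5396 0.0776] 0.0975
side pot (0.062, 0.07) 486 zmed 0.0656 mean [0.5401 0.0791] rect [ 0.5406  0.0784  0.1123  0.1115 29.8122] hullcirc [0.5382 0.0824] 0.0666
side pot (0.08, 0.095) 271 zmed 0.0873 mean [0.5406 0.0799] rect [ 0.5401  0.0768  0.1055  0.1085 29.9313] hullcirc [0.5397 0.0767] 0.0669
```

View pics/crop1.png

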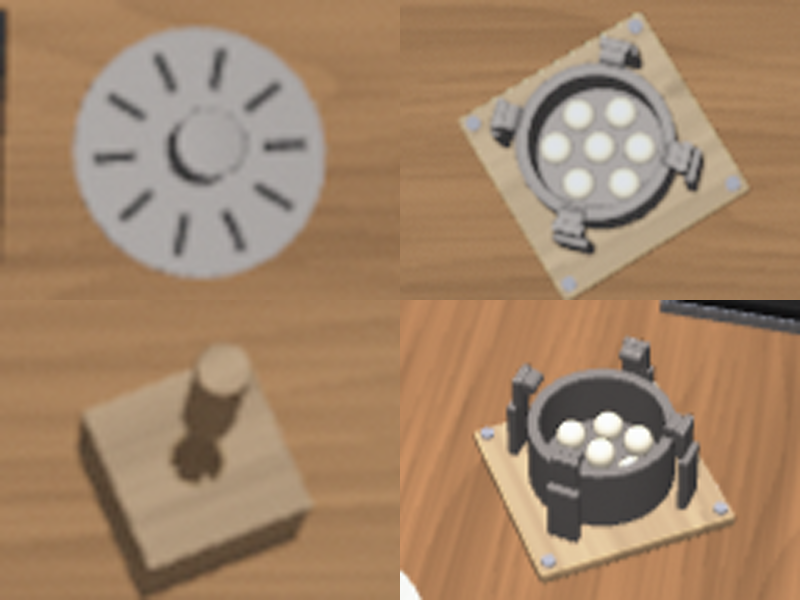

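The crops confirm the choice: a plain grey disc with knob, clear of the neighbouring eraser. The rod stands upright in its hole, and the seven beads lie in one layer. The two views agree to about 3 mm, so I'll use their average. Moving to above the rod now.

Call:
drive_tool --pt "0 0 0 0 0 -6.75 1" --pt "0 0 0 0 0 -6.75 1" --pt "-0.022 -0.0328 0 0 0 0 1" --pt "-0.022 -0.0328 0 0 0 0 1" --pt "-0.022 -0.0328 0 0 0 0 1" --pt "-0.022 -0.0328 0 0 0 0 1" --pt "-0.022 -0.0328 0 0 0 0 1" --pt "-0.022 -0.0328 0 0 0 0 1" --pt "-0.022 -0.0328 0 0 0 0 1" --pt "-0.022 -0.0328 0 0 0 0 1"

```text
t: 1.1
tcp_pos: [0.3224, 0.3438, 0.2498]
tool_rot: [-0.0, 1.0, -0.0, -0.0]
force: [1.0, -0.0, -0.1]
finger_gap: 1.001
gripper_force: 0.0
```

```bash
python3 - <<'E'
from h import *
# beads from stored images: white blobs inside pot, z plane .031 (centre of visible sphere)
for n in('top','side'):
    s=load(n);C=cloud(s);im=s['image'].astype(int)
    m=(np.hypot(C[...,0]-.5413,C[...,1]-.075)<.05)&(im.min(2)>165)&(C[...,2]>.02)&(C[...,2]<.055)
    k,l,st,ce=cv2.connectedComponentsWithStats(m.astype(np.uint8))
    for i in range(1,k):
        if st[i,4]>8:
            p=onplane(s,*ce[i],.033)[:2]; print(n,st[i,4],p.round(4),C[l==i][:,2].max().round(4))
E
```

```text
top 76 [0.5683 0.0604] 0.0464
top 74 [0.5669 0.0891] 0.0464
top 88 [0.5446 0.0473] 0.0469
top 74 [0.5445 0.1045] 0.0451
top 77 [0.5444 0.075 ] 0.0459
top 75 [0.5195 0.0889] 0.0472
top 79 [0.5189 0.0582] 0.0458
side 113 [0.5409 0.0612] 0.0481
side 52 [0.5653 0.06  ] 0.0443
side 56 [0.516  0.0576] 0.0469
side 10 [0.52   0.0805] 0.0445
```

Call:
drive_tool --pt "-0.022 -0.0328 0 0 0 0 1" --pt "-0.022 -0.0328 0 0 0 0 1" --pt "-0.022 -0.0328 0 0 0 0 1" --pt "-0.022 -0.0328 0 0 0 0 1" --pt "-0.022 -0.0328 0 0 0 0 1" --pt "-0.022 -0.0328 0 0 0 0 1" --pt "-0.022 -0.0328 0 0 0 0 1" --pt "-0.022 -0.0328 0 0 0 0 1" --pt "-0.022 -0.0328 0 0 0 0 1" --pt "-0.022 -0.0328 0 0 0 0 1"

```text
t: 2.1
tcp_pos: [0.5423, 0.0157, 0.2497]
tool_rot: [0.0, 1.0, 0.0, -0.0]
force: [-0.4, 0.3, -0.9]
finger_gap: 1.003
gripper_force: 0.0
```

Call:
drive_tool --pt "-0.022 -0.0328 0 0 0 0 1" --pt "-0.022 -0.0328 0 0 0 0 1" --pt "-0.022 -0.0328 0 0 0 0 1" --pt "-0.022 -0.0328 0 0 0 0 1" --pt "-0.022 -0.0328 0 0 0 0 1" --pt "-0.022 -0.0328 0 0 0 0 1" --pt "0 0 0 0 0 0 1"

```text
t: 2.8
tcp_pos: [0.676, -0.1848, 0.249]
tool_rot: [0.002, 1.0, -0.001, 0.001]
force: [-0.5, 0.3, -0.9]
finger_gap: 0.999
gripper_force: 0.0
```

Call:
drive_tool --pt "0 0 0.02 0 0 0 1" --pt "0 0 0.02 0 0 0 1" --pt "0 0 0.02 0 0 0 1" --pt "0 0 0.02 0 0 0 1" --pt "0 0 0.01 0 0 0 1" --pt "0 0 0 0 0 0 1" --pt "0 0 0 0 0 0 1"

```text
t: 3.5
tcp_pos: [0.674, -0.1794, 0.1604]
tool_rot: [-0.0, 1.0, -0.0, 0.0]
force: [-0.3, -0.3, 0.4]
finger_gap: 1.003
gripper_force: 0.0
```

```bash
python3 - <<'E'
from h import *
b=snap('side');a=snap('top');print(manip.sense()['tcp_pos'])
f=lambda i,u,v,w,h:cv2.resize(i[v-h:v+h,u-w:u+w],(400,400),interpolation=cv2.INTER_CUBIC)
cv2.imwrite('pics/g1.png',np.hstack([f(a['image'],390,185,60,60),f(b['image'],271,180,60,60)])[:,:,::-1])
E
```

```text
[ 0.67458701 -0.1797967   0.16138965]
```

View pics/g1.png

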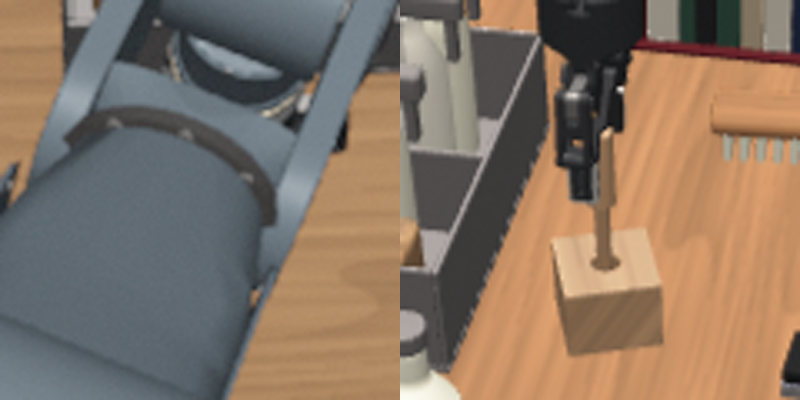

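The side crop shows the near finger at about (583,170), and the rod between the fingers at (605,170). That offset is what the parallax should give. Closing the gripper.

Call:
drive_tool --pt "0 0 0 0 0 0 -1" --pt "0 0 0 0 0 0 -1" --pt "0 0 0 0 0 0 -1" --pt "0 0 0 0 0 0 -1" --pt "0 0 0 0 0 0 -1" --pt "0 0 0 0 0 0 -1" --pt "0 0 0 0 0 0 -1" --pt "0 0 0 0 0 0 -1" --newtons 50

```text
t: 4.4
tcp_pos: [0.674, -0.1798, 0.1603]
tool_rot: [0.0, 1.0, -0.0, 0.0]
force: [-0.6, 0.4, 2.0]
finger_gap: 0.243
gripper_force: 48.8
```

```bash
python3 - <<'E'
from h import *
b=snap('side');print(manip.sense()['tcp_pos'])
C=cloud(b);m=(np.hypot(C[...,0]-.674,C[...,1]+.181)<.03)
for z in(.07,.08,.09,.1,.11,.12):
    P=C[m&(abs(C[...,2]-z)<.005)];print(z,len(P),P.mean(0).round(4))
E
```

```text
[ 0.67401244 -0.17980875  0.16031992]
0.07 19 [ 0.6694 -0.1763  0.0686]
0.08 14 [ 0.6728 -0.1775  0.0799]
0.09 15 [ 0.6731 -0.1758  0.0904]
0.1 15 [ 0.6719 -0.1762  0.1007]
0.11 14 [ 0.6721 -0.176   0.1092]
0.12 18 [ 0.6708 -0.1724  0.1216]
```

Call:
drive_tool --pt "0 0 -0.01 0 0 0 -1" --pt "0 0 -0.02 0 0 0 -1" --pt "0 0 -0.02 0 0 0 -1" --pt "0 0 -0.02 0 0 0 -1" --pt "0 0 -0.02 0 0 0 -1" --pt "0 0 -0.02 0 0 0 -1"

```text
t: 5.05
tcp_pos: [0.6735, -0.1792, 0.2709]
tool_rot: [0.0, 1.0, 0.0, -0.0]
force: [1.0, 0.0, 0.4]
finger_gap: 0.247
gripper_force: 48.8
```

Call:
drive_tool --pt "0.0167 0.0255 0 0 0 0 -1" --pt "0.0167 0.0255 0 0 0 0 -1" --pt "0.0167 0.0255 0 0 0 0 -1" --pt "0.0167 0.0255 0 0 0 0 -1" --pt "0.0167 0.0255 0 0 0 0 -1" --pt "0.0167 0.0255 0 0 0 0 -1" --pt "0.0167 0.0255 0 0 0 0 -1" --pt "0.0167 0.0255 0 0 0 0 -1" --pt "0.0167 0.0255 0 0 0 0 -1" --pt "0.0167 0.0255 0 0 0 0 -1"

```text
t: 6.05
tcp_pos: [0.5059, 0.0766, 0.2704]
tool_rot: [0.0, 1.0, 0.0, -0.0]
force: [0.2, 1.0, -1.1]
finger_gap: 0.244
gripper_force: 48.9
```

Call:
drive_tool --pt "0 0 0 0 0 0 -1" --pt "0 0 0 0 0 0 -1" --pt "0 0 0 0 0 0 -1"

```text
t: 6.35
tcp_pos: [0.5076, 0.075, 0.2703]
tool_rot: [0.0, 1.0, -0.0, 0.001]
force: [-0.4, 0.1, -0.1]
finger_gap: 0.242
gripper_force: 49.0
```

```bash
python3 - <<'E'
from h import *
b=snap('side');s=manip.sense();print(s['tcp_pos'],s['force'],s['finger_gap'])
C=cloud(b);m=(np.hypot(C[...,0]-.507,C[...,1]-.075)<.03)
for z in(.11,.12,.13,.14,.15,.16,.17,.18,.19,.2):
    P=C[m&(abs(C[...,2]-z)<.005)]
    if len(P): print(z,len(P),P.mean(0).round(4),np.ptp(P,0).round(4))
P=C[m&(C[...,2]>.1)];print('tip z',np.sort(P[:,2])[:4])
u,v=map(int,proj(b,(.54,.075,.1)));
cv2.imwrite('pics/g2.png',cv2.resize(b['image'][v-90:v+90,u-120:u+120],(800,600),interpolation=cv2.INTER_CUBIC)[:,:,::-1])
E
```

```text
[0.50769895 0.07476138 0.27022391] [-0.07900228  0.09086798  0.4722268 ] 0.24631591633452768
0.12 6 [0.5066 0.077  0.1226] [0.0105 0.0061 0.0036]
0.13 21 [0.5065 0.0788 0.1304] [0.0111 0.009  0.0095]
0.14 17 [0.5062 0.079  0.1407] [0.0112 0.0082 0.0078]
0.15 26 [0.5069 0.0783 0.1502] [0.0116 0.0097 0.0096]
0.16 18 [0.5067 0.0786 0.161 ] [0.0115 0.0064 0.0093]
0.17 16 [0.5058 0.0787 0.1696] [0.009  0.0064 0.0091]
0.18 19 [0.5062 0.0786 0.1799] [0.0086 0.0077 0.0085]
0.19 17 [0.5068 0.0783 0.1898] [0.0087 0.0075 0.0088]
0.2 19 [0.5055 0.0793 0.2005] [0.0104 0.0069 0.0092]
tip z [0.12094244 0.12209315 0.12265819 0.12280511]
```

View pics/g2.png

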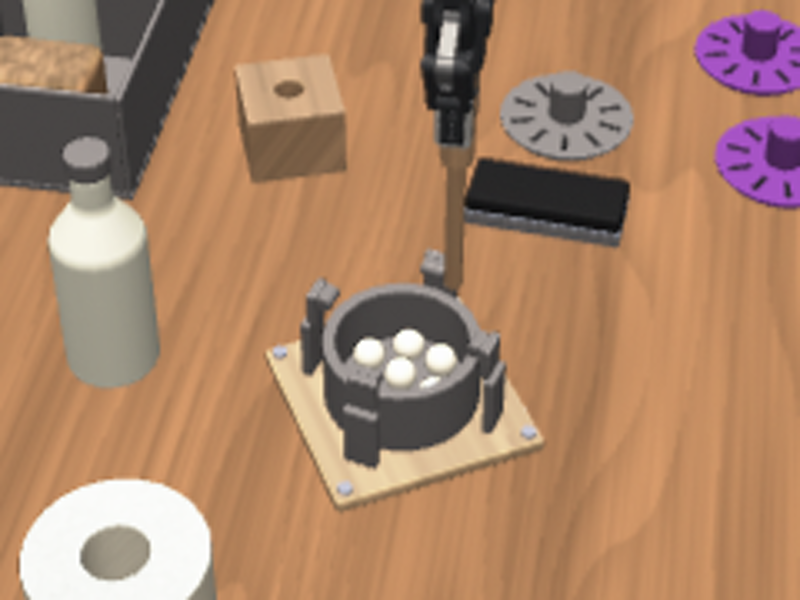

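The rod hangs vertical with its tip near crop pixel (452,290), just short of the pot (401,365) in the side view. Measured against the rod in that view, the pot centre is about (0.541, 0.078) in TCP coordinates. I'll shift 3 mm in y and lower the tip into the gap between beads on the robot side.

Call:
drive_tool --pt "0 0.0033 0.01 0 0 0 -1" --pt "0 0 0.015 0 0 0 -1" --pt "0 0 0.015 0 0 0 -1" --pt "0 0 0.015 0 0 0 -1" --pt "0 0 0.015 0 0 0 -1" --pt "0 0 0.01 0 0 0 -1" --pt "0 0 0 0 0 0 -1"

```text
t: 7.1
tcp_pos: [0.506, 0.0785, 0.1882]
tool_rot: [0.0, 1.0, 0.0, -0.002]
force: [0.5, 1.0, -2.1]
finger_gap: 0.248
gripper_force: 49.0
```

Call:
drive_tool --pt "0 0 0.006 0 0 0 -1" --pt "0 0 0.006 0 0 0 -1" --pt "0 0 0.003 0 0 0 -1" --pt "0 0 0 0 0 0 -1" --pt "0 0 0 0 0 0 -1"

```text
t: 7.6
tcp_pos: [0.507, 0.0788, 0.1752]
tool_rot: [0.0, 1.0, -0.0, 0.0]
force: [-0.7, -0.5, 0.4]
finger_gap: 0.246
gripper_force: 49.0
```

```bash
python3 - <<'E'
from h import *
s=manip.sense();print(s['tcp_pos'],s['force'])
# circle rows about (0.541,.078): start angle 180deg, r .034 -> .030
E
```

```text
[0.50700545 0.07875726 0.17518335] [-0.72765633 -0.49654678  0.44904084]
```

The tip is down at about z = 25 mm with no contact force. Stirring now in a 32 mm radius circle, 12° per row.

Call:
drive_tool --pt "-0.0027 0.0064 0 0 0 0 -1" --pt "-0.0021 0.0064 0 0 0 0 -1" --pt "-0.0033 0.0058 0 0 0 0 -1" --pt "-0.0045 0.005 0 0 0 0 -1" --pt "-0.0054 0.0039 0 0 0 0 -1" --pt "-0.0061 0.0027 0 0 0 0 -1" --pt "-0.0066 0.0014 0 0 0 0 -1" --pt "-0.0067 0 0 0 0 0 -1" --pt "-0.0066 -0.0014 0 0 0 0 -1" --pt "-0.0061 -0.0027 0 0 0 0 -1"

```text
t: 8.6
tcp_pos: [0.5563, 0.107, 0.1746]
tool_rot: [0.001, 1.0, 0.001, -0.002]
force: [-3.7, 2.8, 0.5]
finger_gap: 0.245
gripper_force: 49.8
```

```bash
python3 - <<'E'
from h import *
s=manip.sense();print(s['tcp_pos'],s['force'])
b=snap('side');u,v=map(int,proj(b,(.54,.075,.05)))
cv2.imwrite('pics/g3.png',cv2.resize(b['image'][v-60:v+60,u-80:u+80],(560,420),interpolation=cv2.INTER_CUBIC)[:,:,::-1])
E
```

```text
[0.55625378 0.10697374 0.17458592] [-3.69586008  2.81088924  0.5005479 ]
```

View pics/g3.png

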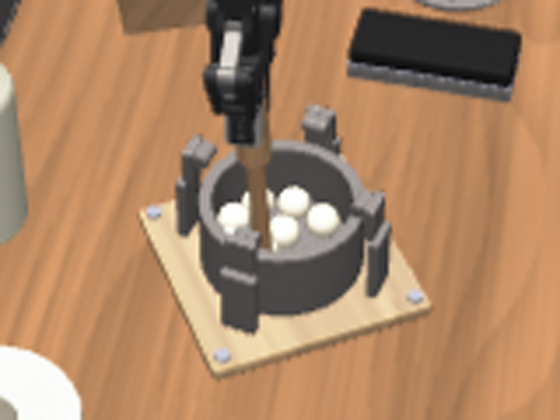

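The rod tip is among the beads at crop pixel (262,240), no bead is out of the pot, and drag is about 4 N. I'll raise the grip and continue.

Call:
drive_tool --pt "-0.0054 -0.0039 0 0 0 0 -1" --pt "-0.0045 -0.005 0 0 0 0 -1" --pt "-0.0033 -0.0058 0 0 0 0 -1" --pt "-0.0021 -0.0064 0 0 0 0 -1" --pt "-0.0007 -0.0067 0 0 0 0 -1" --pt "0.0007 -0.0067 0 0 0 0 -1" --pt "0.0021 -0.0064 0 0 0 0 -1" --pt "0.0033 -0.0058 0 0 0 0 -1" --pt "0.0045 -0.005 0 0 0 0 -1" --pt "0.0054 -0.0039 0 0 0 0 -1" --newtons 90

```text
t: 9.65
tcp_pos: [0.5591, 0.0648, 0.176]
tool_rot: [0.009, 1.0, 0.017, 0.004]
force: [4.7, 42.3, 0.6]
finger_gap: 0.238
gripper_force: 172.6
```

```bash
python3 - <<'E'
from h import *
s=manip.sense();print(s['tcp_pos'],s['force'],s['ft_torque'])
b=snap('side');C=cloud(b);p=s['tcp_pos'];m=(np.hypot(C[...,0]-p[0],C[...,1]-p[1])<.03)
for z in(.09,.1,.11,.12,.13):
    P=C[m&(abs(C[...,2]-z)<.005)]
    if len(P): print(z,len(P),(P.mean(0)-p).round(4))
E
```

```text
[0.55906564 0.06479741 0.17595156] [ 4.70521819 42.25821226  0.55540975] [12.45010993 -1.39847061 -0.37281066]
0.09 24 [ 0.0008  0.0168 -0.0863]
0.1 24 [-0.0028  0.0174 -0.0765]
0.11 22 [-0.0032  0.0162 -0.0655]
0.12 23 [-0.0025  0.0145 -0.0555]
0.13 13 [-0.0028  0.0142 -0.0473]
```

Jammed: 42 N sideways, because the beads ahead have arched. I'll back off at once.

Call:
drive_tool --pt "0 0.007 0 0 0 0 -1" --pt "0 0.008 0 0 0 0 -1" --pt "0 0.005 0 0 0 0 -1" --pt "0 0 0 0 0 0 -1"

```text
t: 10.1
tcp_pos: [0.5593, 0.0778, 0.1762]
tool_rot: [0.003, 1.0, 0.008, 0.003]
force: [2.0, 19.1, 1.9]
finger_gap: 0.233
gripper_force: 125.3
```

```bash
cat > rodchk.py <<'E'
from h import *
import sys
s=manip.sense();print(s['tcp_pos'],s['force'],s['finger_gap'])
b=snap('side');C=cloud(b);p=s['tcp_pos'];m=(np.hypot(C[...,0]-p[0],C[...,1]-p[1])<.035)
z0=p[2]-.02
for d in(-.145,-.125,-.105,-.085,-.065,-.05):
    P=C[m&(abs(C[...,2]-p[2]-d)<.006)]
    if len(P): print(d,len(P),(P.mean(0)-p+[.0003,-.0035,0])[:2].round(4))
u,v=map(int,proj(b,(.54,.075,.05)))
cv2.imwrite('pics/%s.png'%sys.argv[1],cv2.resize(b['image'][v-75:v+75,u-100:u+100],(600,450),interpolation=cv2.INTER_CUBIC)[:,:,::-1])
E
python3 rodchk.py g4
```

```text
[0.55926024 0.07775609 0.17619966] [ 2.04561798 19.07942586  1.91558801] 0.23281104210486156
-0.145 87 [-0.0068 -0.0158]
-0.125 35 [ 0.0135 -0.0133]
-0.105 75 [0.0155 0.004 ]
-0.085 31 [0.0046 0.0031]
-0.065 26 [-0.0036  0.0079]
-0.05 19 [-0.0035  0.0073]
```

View pics/g4.png

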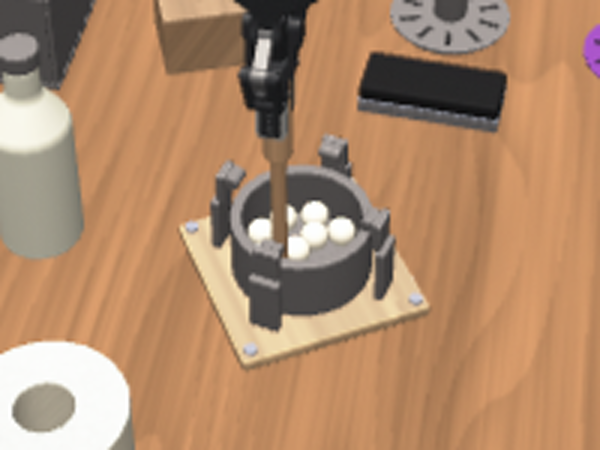

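The tip is still at crop pixel (281,252), near the θ≈60° side, wedged between beads (262,232) and (297,247). All seven beads are still in the pot. I'll bring the TCP back over the tip to unload it.

Call:
drive_tool --pt "0.002 0.01 0 0 0 0 -1" --pt "0.002 0.01 0 0 0 0 -1" --pt "0.001 0.01 0 0 0 0 -1" --pt "0 0.005 0 0 0 0 -1" --pt "0 0 0 0 0 0 -1" --pt "0 0 0 0 0 0 -1"

```text
t: 10.75
tcp_pos: [0.5522, 0.1048, 0.175]
tool_rot: [0.0, 1.0, -0.0, 0.0]
force: [-0.0, -0.0, -0.3]
finger_gap: 0.236
gripper_force: 88.2
```

```bash
python3 rodchk.py g5
```

```text
[0.55219187 0.10483919 0.17495337] [-0.04789492 -0.02596746 -0.33626735] 0.2361669620358178
-0.145 61 [-0.0026  0.0094]
-0.125 69 [-0.0012  0.0121]
-0.105 111 [0.0006 0.0105]
-0.085 61 [0.0002 0.0168]
-0.065 24 [-0.0054  0.0015]
-0.05 16 [-0.0053  0.0017]
```

View pics/g5.png

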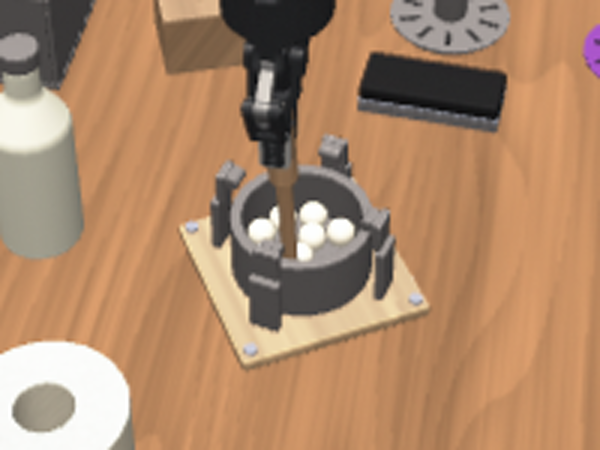

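The load is gone. The rod has pivoted about 4.7° in the pads, with the tip toward −x, and all the beads are in. I'll turn the tool to set the rod upright, grip harder, and stir in a wider, slower circle so that the push is tangential and doesn't wedge the beads.

Call:
drive_tool --pt "0 0 0 0 -2.3 0 -1" --pt "0 0 0 0 -2.3 0 -1" --pt "0 0 0 0 0 0 -1" --pt "0 0 0 0 0 0 -1" --newtons 120

```text
t: 11.2
tcp_pos: [0.5521, 0.1051, 0.1751]
tool_rot: [0.0, 0.999, -0.0, 0.04]
force: [0.1, 0.1, -1.4]
finger_gap: 0.23
gripper_force: 117.0
```

```bash
python3 rodchk.py g6
```

```text
[0.55206129 0.10508791 0.17508314] [ 0.07955265  0.06858237 -1.35300768] 0.22970036480055148
-0.145 68 [-0.0022  0.0095]
-0.125 60 [-0.0042  0.0157]
-0.105 96 [0.0031 0.0118]
-0.085 64 [0.0023 0.0183]
-0.065 20 [0.     0.0013]
-0.05 17 [-0.0005  0.0023]
```

Call:
drive_tool --pt "-0.0019 0.0057 0.0002 0 0 0 -1" --pt "-0.0044 -0.0022 0.0003 0 0 0 -1" --pt "-0.004 -0.0027 0.0003 0 0 0 -1" --pt "-0.0037 -0.0033 0.0003 0 0 0 -1" --pt "-0.0031 -0.0037 0.0003 0 0 0 -1" --pt "0 0 0 0 0 0 -1"

```text
t: 11.85
tcp_pos: [0.5689, 0.0992, 0.1745]
tool_rot: [0.001, 0.999, 0.0, 0.039]
force: [-2.8, -0.1, -0.7]
finger_gap: 0.222
gripper_force: 117.7
```

```bash
python3 rodchk.py g6
```

```text
[0.568872   0.09915457 0.17451274] [-2.81950908 -0.12139122 -0.74851288] 0.22184319873909994
-0.145 31 [ 0.0053 -0.0059]
-0.125 33 [ 0.0063 -0.0009]
-0.105 89 [ 0.0106 -0.0052]
-0.085 35 [-0.006   0.0123]
-0.065 22 [-0.001   0.0016]
-0.05 20 [-0.0005  0.0012]
```

View pics/g6.png

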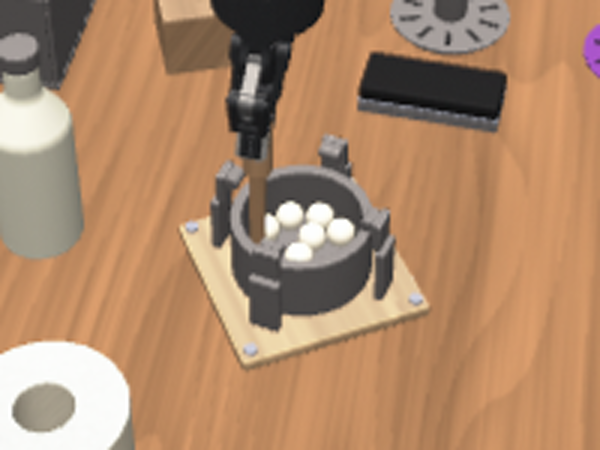

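The tip has moved along the wall with only about 3 N and the rod upright, at crop pixel (258,240). Continuing the circle and watching the force.

Call:
drive_tool --pt "-0.0026 -0.0041 0.0002 0 0 0 -1" --pt "-0.002 -0.0044 0.0002 0 0 0 -1" --pt "-0.0013 -0.0047 0.0001 0 0 0 -1" --pt "-0.0007 -0.0048 0 0 0 0 -1" --pt "0 -0.0049 0 0 0 0 -1" --pt "0.0007 -0.0048 0 0 0 0 -1"

```text
t: 12.5
tcp_pos: [0.5762, 0.0725, 0.1754]
tool_rot: [0.0, 0.999, 0.001, 0.042]
force: [-1.6, 0.9, -0.6]
finger_gap: 0.231
gripper_force: 117.8
```

```bash
sed -i '/imwrite/d' rodchk.py; python3 rodchk.py x
```

```text
[0.5762468  0.07252584 0.17542152] [-1.64732009  0.88411855 -0.62271465] 0.23084465816600264
-0.145 87 [ 0.0014 -0.0102]
-0.125 75 [ 0.009  -0.0096]
-0.105 105 [ 0.0086 -0.0004]
-0.085 70 [ 0.0157 -0.0091]
-0.065 22 [-0.0004  0.0021]
-0.05 18 [-0.0008  0.0032]
```

Low force and the rod still upright. Carrying on from φ=192.

Call:
drive_tool --pt "0.0013 -0.0047 -0.0001 0 0 0 -1" --pt "0.002 -0.0044 -0.0002 0 0 0 -1" --pt "0.0026 -0.0041 -0.0002 0 0 0 -1" --pt "0.0031 -0.0037 -0.0002 0 0 0 -1" --pt "0.0036 -0.0033 -0.0003 0 0 0 -1" --pt "0.0041 -0.0027 -0.0003 0 0 0 -1"

```text
t: 13.15
tcp_pos: [0.5629, 0.0494, 0.1765]
tool_rot: [0.002, 0.999, 0.001, 0.047]
force: [7.4, 7.5, -3.0]
finger_gap: 0.229
gripper_force: 118.1
```

Call:
drive_tool --pt "0.0044 -0.0021 -0.0004 0 0 0 -1" --pt "0.0046 -0.0015 -0.0004 0 0 0 -1" --pt "0.0048 -0.0009 -0.0004 0 0 0 -1" --pt "0.0049 -0.0002 -0.0004 0 0 0 -1" --pt "0.0049 0.0005 -0.0004 0 0 0 -1"

```text
t: 13.65
tcp_pos: [0.5357, 0.0445, 0.1756]
tool_rot: [0.0, 0.999, 0.0, 0.042]
force: [4.6, 2.8, -1.2]
finger_gap: 0.229
gripper_force: 118.2
```

```bash
python3 rodchk.py x
```

```text
[0.53565618 0.04453195 0.17559312] [ 4.61898063  2.83038002 -1.16770422] 0.22902605296709505
-0.145 146 [-0.0013  0.0014]
-0.125 117 [-0.0001 -0.0099]
-0.105 113 [-0.0029 -0.0143]
-0.085 61 [-0.0049 -0.0187]
-0.065 18 [0.0055 0.0021]
-0.05 18 [0.0044 0.0007]
```

Call:
drive_tool --pt "0.0047 0.0012 -0.0003 0 1.5 0 -1" --pt "0.0045 0.0018 -0.0003 0 1.5 0 -1" --pt "0.0042 0.0024 -0.0002 0 0 0 -1" --pt "0.0039 0.003 -0.0002 0 0 0 -1" --pt "0.0034 0.0035 -0.0001 0 0 0 -1"

```text
t: 14.2
tcp_pos: [0.5174, 0.0576, 0.1763]
tool_rot: [0.001, 1.0, 0.001, 0.019]
force: [6.8, 7.8, -0.2]
finger_gap: 0.229
gripper_force: 118.5
```

```bash
python3 rodchk.py x
```

```text
[0.51739254 0.05761421 0.17632468] [ 6.79958576  7.76577243 -0.16749907] 0.22897914858023324
-0.145 91 [0.0049 0.0026]
-0.125 62 [ 0.0025 -0.0102]
-0.105 64 [-0.0035 -0.0109]
-0.085 28 [ 0.0086 -0.0019]
-0.065 23 [0.007  0.0018]
-0.05 15 [0.0056 0.0022]
```

Call:
drive_tool --pt "0 0 0 0 2 0 -1" --pt "0 0 0 0 2 0 -1" --pt "0 0 0 0 1.5 0 -1" --pt "0 0 0 0 0 0 -1"

```text
t: 14.65
tcp_pos: [0.5201, 0.0574, 0.1765]
tool_rot: [0.001, 1.0, 0.001, -0.027]
force: [8.6, 5.3, -0.1]
finger_gap: 0.23
gripper_force: 118.9
```

```bash
python3 rodchk.py x
```

```text
[0.52012442 0.05737375 0.17652784] [ 8.55978312  5.33850588 -0.10463296] 0.2299677431311257
-0.145 83 [ 0.0019 -0.0029]
-0.125 62 [ 0.0001 -0.0143]
-0.105 65 [-0.0067 -0.0123]
-0.085 28 [ 0.0054 -0.0076]
-0.065 22 [0.0065 0.0011]
-0.05 18 [0.005  0.0024]
```

Wedged again at about 9 N. I'll back off along the path, straighten the rod and look at the tilt.

Call:
drive_tool --pt "-0.005 -0.002 -0.0003 0 0 0 -1" --pt "-0.005 -0.002 -0.0003 0 0 0 -1" --pt "-0.005 -0.002 -0.0003 0 0 0 -1" --pt "-0.003 0 -0.0002 0 2 0 -1" --pt "0 0 0 0 0 0 -1"

```text
t: 15.2
tcp_pos: [0.5346, 0.0509, 0.1754]
tool_rot: [0.001, 0.999, 0.001, -0.049]
force: [5.1, 3.8, 0.1]
finger_gap: 0.229
gripper_force: 118.8
```

```bash
python3 rodchk.py x; python3 - <<'E'
from h import *
s=load('side');C=cloud(s);im=s['image'].astype(int)
m=(np.hypot(C[...,0]-.5405,C[...,1]-.0775)<.05)&(im.min(2)>150)&(C[...,2]>.02)&(C[...,2]<.06)
P=C[m];print(len(P))
# bead centres: visible surface faces the camera; subtract r along view dir, then k-means
o=s['extrinsics'][:3,3];d=P-o;d/=np.linalg.norm(d,axis=1)[:,None]
Q=(P+d*.008)[:,:2].astype(np.float32)
k,l,st,ce=cv2.connectedComponentsWithStats(m.astype(np.uint8))
lab=l[m]
for i in range(1,k):
    q=Q[lab==i];
    if len(q)<4: continue
    n=max(1,round(len(q)/40))
    _,_,c=cv2.kmeans(q,n,None,(3,50,1e-5),5,cv2.KMEANS_PP_CENTERS);print(len(q),((c+[.001,.001]-[.541,.078])*1000).round(1).tolist())
E
```

```text
[0.53457268 0.05091066 0.17543482] [5.12602411 3.83290541 0.13465919] 0.22934464887978648
-0.145 120 [-0.0006 -0.0062]
-0.125 98 [ 0.0001 -0.0138]
-0.105 95 [-0.0035 -0.016 ]
-0.085 52 [-0.0044 -0.0184]
-0.065 23 [0.0023 0.0011]
-0.05 16 [0.0016 0.0014]
238
225 [[-29.8, -13.5], [-16.9, -30.7], [9.9, -21.7], [-1.2, -0.8], [22.0, -31.9], [-14.6, 1.1]]
10 [[37.2, -21.1]]
```

Call:
drive_tool --pt "-0.003 -0.004 -0.0003 0 1 0 -1" --pt "-0.002 -0.004 -0.0002 0 1 0 -1" --pt "0 -0.004 0 0 0 0 -1" --pt "0 0 0 0 0 0 -1"

```text
t: 15.65
tcp_pos: [0.5362, 0.0377, 0.1748]
tool_rot: [-0.0, 0.998, -0.001, -0.07]
force: [1.4, -0.8, 0.0]
finger_gap: 0.229
gripper_force: 118.6
```

```bash
python3 rodchk.py x
```

```text
[0.53615629 0.03765745 0.1747867 ] [ 1.38521352 -0.80681742  0.00914876] 0.229272329047382
-0.145 105 [ 0.0034 -0.0001]
-0.125 111 [ 0.0013 -0.005 ]
-0.105 120 [-0.0029 -0.0078]
-0.085 64 [-0.0083 -0.0141]
-0.065 19 [-0.0012  0.0005]
-0.05 16 [-0.0015  0.002 ]
```

Call:
drive_tool --pt "0.0064 0.003 0.0009 0 1 0 -1" --pt "0.0048 0.002 0.0007 0 1 0 -1" --pt "0.0045 0.0026 0.0006 0 1 0 -1" --pt "0.0041 0.0032 0.0006 0 0 0 -1"

```text
t: 16.1
tcp_pos: [0.5223, 0.0468, 0.1761]
tool_rot: [-0.001, 0.996, -0.003, -0.088]
force: [8.5, -6.0, -1.0]
finger_gap: 0.227
gripper_force: 118.9
```

```bash
python3 rodchk.py x
```

```text
[0.52232404 0.04679804 0.17614697] [ 8.4500207  -5.99126654 -0.9585583 ] 0.2265389794550098
-0.145 81 [ 0.0074 -0.0078]
-0.125 88 [ 0.0041 -0.0112]
-0.105 83 [-0.0021 -0.0106]
-0.085 42 [ 0.0004 -0.0125]
-0.065 18 [-0.0022 -0.    ]
-0.05 18 [-0.002   0.0018]
```

Call:
drive_tool --pt "0.0036 0.0037 0.0005 0 1 0 -1" --pt "0.0031 0.0042 0.0004 0 1 0 -1" --pt "0.0024 0.0046 0.0003 0 0 0 -1" --pt "0.0018 0.0048 0.0003 0 0 0 -1"

```text
t: 16.55
tcp_pos: [0.5107, 0.0592, 0.1769]
tool_rot: [-0.003, 0.994, -0.01, -0.106]
force: [7.8, -19.6, -1.4]
finger_gap: 0.231
gripper_force: 124.0
```

```bash
python3 rodchk.py x
```

```text
[0.51068489 0.05921904 0.17689852] [  7.83366151 -19.62703633  -1.42830733] 0.2313215063004235
-0.145 48 [ 0.0071 -0.0068]
-0.125 48 [ 0.0024 -0.0144]
-0.105 43 [-0.0052 -0.0075]
-0.085 26 [-0.0015 -0.0044]
-0.065 20 [ 0.0004 -0.0032]
-0.05 18 [ 0.0004 -0.0012]
```

Call:
drive_tool --pt "-0.004 -0.006 -0.0008 0 0 0 -1" --pt "-0.004 -0.006 -0.0008 0 0 0 -1" --pt "-0.002 -0.004 -0.0004 0 0 0 -1" --pt "0.003 0.0035 0.0006 0 0 0 -1" --pt "0.0035 0.004 0.0007 0 0 0 -1" --pt "0.003 0.005 0.0006 0 0 0 -1" --pt "0.0015 0.005 0.0003 0 0 0 -1" --pt "0 0 0 0 0 0 -1"

```text
t: 17.4
tcp_pos: [0.5094, 0.0607, 0.1768]
tool_rot: [-0.003, 0.994, -0.01, -0.107]
force: [8.1, -17.9, -2.7]
finger_gap: 0.226
gripper_force: 125.6
```

```bash
python3 rodchk.py x
```

```text
[0.50942004 0.0606782  0.17678938] [  8.05839819 -17.88098357  -2.69146147] 0.22605415206143714
-0.145 45 [ 0.005 -0.003]
-0.125 44 [ 0.0013 -0.0126]
-0.105 54 [-0.0035 -0.0074]
-0.085 26 [-0.0008 -0.0046]
-0.065 21 [-0.0001 -0.0026]
-0.05 14 [ 0.0002 -0.0014]
```

```bash
cat > beads.py <<'E'
from h import *
def run():
  for n,off in(('side',(.001,.001)),('top',(-.0012,.0045))):
    s=snap(n);u,v=map(int,proj(s,(.541-off[0],.078-off[1],.035)))
    g=cv2.resize(s['image'][v-36:v+36,u-36:u+36],None,fx=6,fy=6,interpolation=cv2.INTER_CUBIC)
    w=(g.min(2)>150).astype(np.uint8)
    gr=cv2.cvtColor(g,cv2.COLOR_RGB2GRAY)
    f,_,_,E=cam(s);R=f*.011/np.linalg.norm(E[:3,3]-[.541,.078,.031])*6
    c=cv2.HoughCircles(gr,cv2.HOUGH_GRADIENT,1,R*1.5,param1=120,param2=11,minRadius=int(R*.8),maxRadius=int(R*1.2))
    print(n,'white',int(w.sum()/36),'R',round(R/6,1))
    if c is None: continue
    for x,y,r in c[0]:
        frac=w[max(0,int(y-R)):int(y+R),max(0,int(x-R)):int(x+R)].mean()
        if frac<.2: continue
        p=onplane(s,x/6-.42+u-36,y/6-.42+v-36,.031)[:2]+off-[.541,.078]
        if np.hypot(*p)<.045: print('  ',(p*1000).round(0),'r',round(float(r)/6,1),'white frac',round(float(frac),2))
run()
E
python3 beads.py
```

```text
side white 1481 R 4.8
   [-6.  2.] r 4.1 white frac 0.99
   [-32.  -8.] r 5.4 white frac 0.81
top white 402 R 5.1
```

```bash
cat > beads.py <<'E'
from h import *
s=snap('side');C=cloud(s);im=s['image'].astype(int)
m=(np.hypot(C[...,0]-.540,C[...,1]-.077)<.048)&(im.min(2)>140)&(im.max(2)-im.min(2)<45)&(C[...,2]>.015)&(C[...,2]<.05)
# visible top of each bead: local maxima of height
P=C[m];Q=P-[.540,.077,0];T=[]
print(len(P))
o=s['extrinsics'][:3,3]
idx=np.argsort(-Q[:,2])
# brightest/top-facing points: cluster points in the highest 4 mm
H=Q[Q[:,2]>.036]
g=np.zeros((100,100),np.uint8)
for x,y,_ in H: g[int(x*1000)+50,int(y*1000)+50]=1
g=cv2.morphologyEx(g,cv2.MORPH_CLOSE,cv2.getStructuringElement(cv2.MORPH_ELLIPSE,(5,5)))
k,l,st,ce=cv2.connectedComponentsWithStats(g)
for i in range(1,k):
    if st[i,4]>10: print('bead top',(ce[i][::-1]-50).round(0),st[i,4])
E
python3 beads.py
```

```text
330
bead top [-31.  -5.] 139
bead top [-6.  7.] 158
bead top [32.  2.] 63
```

The beads ahead now form a wall-hugging chain that locks, and there is a void behind the rod. So I'll stir the other way (counter-clockwise), wide, through the void.

Call:
drive_tool --pt "-0.0046 -0.0068 -0.0009 0 0 0 -1" --pt "-0.0046 -0.0068 -0.0009 0 0 0 -1" --pt "-0.0056 -0.005 -0.0011 0 0 0 -1" --pt "-0.0066 -0.0038 -0.0013 0 0 0 -1" --pt "-0.0071 -0.0023 -0.0014 0 0 0 -1" --pt "-0.0075 -0.0008 -0.0015 0 0 0 -1" --pt "-0.0075 0.0008 -0.0015 0 0 0 -1" --pt "-0.0071 0.0023 -0.0014 0 0 0 -1"

```text
t: 18.4
tcp_pos: [0.5569, 0.046, 0.1744]
tool_rot: [0.0, 0.994, 0.0, -0.113]
force: [-0.3, 0.4, -1.3]
finger_gap: 0.231
gripper_force: 119.0
```

```bash
python3 rodchk.py x;python3 beads.py
```

```text
[0.55687204 0.04596182 0.17442712] [-0.34771508  0.35685542 -1.26693797] 0.2313813753684366
-0.145 104 [-0.0021 -0.0073]
-0.125 95 [-0.0012 -0.0076]
-0.105 116 [ 0.0035 -0.0081]
-0.085 35 [-0.0072 -0.007 ]
-0.065 22 [-0.0031  0.001 ]
-0.05 15 [-0.0026  0.0021]
311
bead top [-32.  -9.] 114
bead top [-6.  8.] 145
bead top [33.  2.] 80
```

Call:
drive_tool --pt "-0.0066 0.0038 -0.0014 0 -1.5 0 -1" --pt "-0.0056 0.005 -0.0012 0 -1.5 0 -1" --pt "-0.0044 0.0061 -0.0008 0 -1 0 -1" --pt "-0.003 0.0069 -0.0006 0 0 0 -1" --pt "-0.0016 0.0073 -0.0003 0 0 0 -1" --pt "0 0.0076 0 0 0 0 -1"

```text
t: 19.1
tcp_pos: [0.577, 0.0771, 0.1748]
tool_rot: [-0.002, 0.997, -0.007, -0.08]
force: [-2.6, -15.8, -0.2]
finger_gap: 0.23
gripper_force: 121.8
```

```bash
python3 rodchk.py x;python3 beads.py
```

```text
[0.57697499 0.07706754 0.17478593] [ -2.62268151 -15.81398209  -0.17624559] 0.23016370082824397
-0.145 63 [ 0.0095 -0.0104]
-0.125 68 [ 0.0109 -0.0084]
-0.105 108 [ 0.0085 -0.0009]
-0.085 67 [ 0.0158 -0.0135]
-0.065 19 [ 0.0006 -0.0019]
-0.05 15 [ 0.0007 -0.0019]
334
bead top [-30. -10.] 201
bead top [-6.  7.] 173
```

It locks from the other side too. The ring of wall beads is compact, so I'll stir clockwise: wide through the void, and inside the ring at about 17.5 mm radius past the packed beads.

Call:
drive_tool --pt "0.0024 -0.0059 0.0004 0 0 0 -1" --pt "0.0024 -0.0059 0.0004 0 0 0 -1" --pt "0.0042 -0.0075 0.0007 0 0 0 -1" --pt "0.0049 -0.0064 0.0008 0 0 0 -1" --pt "0.0064 -0.0049 0.001 0 0 0 -1" --pt "0.0075 -0.0031 0.0012 0 0 0 -1" --pt "0.008 -0.0011 0.0012 0 0 0 -1" --pt "0.0075 0.003 0.0012 0 0 0 -1" --pt "0.0055 0.0055 0.0009 0 0 0 -1" --pt "0.0026 0.0069 0.0004 0 0 0 -1"

```text
t: 20.2
tcp_pos: [0.5259, 0.0636, 0.1749]
tool_rot: [0.0, 0.997, 0.0, -0.077]
force: [0.8, 0.0, -0.1]
finger_gap: 0.23
gripper_force: 119.1
```

```bash
python3 rodchk.py x;python3 beads.py
```

```text
[0.5259225  0.06360349 0.17494507] [ 0.75410732  0.01535236 -0.1371169 ] 0.22990240922741084
-0.145 66 [-0.0046 -0.0117]
-0.125 59 [-0.0066 -0.0174]
-0.105 74 [-0.0125 -0.0181]
-0.085 22 [ 0.0019 -0.0041]
-0.065 22 [ 0.0016 -0.0009]
-0.05 15 [0.0024 0.0003]
296
bead top [-29.  -1.] 97
bead top [-26. -18.] 151
bead top [-6.  8.] 140
```

Call:
drive_tool --pt "0.003 0.0066 0.0005 0 0 0 -1" --pt "0.0018 0.0044 0.0003 0 0 0 -1" --pt "0.0006 0.0046 0.0001 0 0 0 -1" --pt "-0.0006 0.0046 -0.0001 0 0 0 -1" --pt "-0.0018 0.0044 -0.0003 0 0 0 -1" --pt "-0.0029 0.0037 -0.0004 0 0 0 -1" --pt "-0.0037 0.0029 -0.0006 0 0 0 -1"

```text
t: 21.0
tcp_pos: [0.5298, 0.0941, 0.1746]
tool_rot: [-0.0, 0.997, -0.001, -0.078]
force: [-1.2, -5.2, -0.7]
finger_gap: 0.235
gripper_force: 119.2
```

```bash
python3 rodchk.py x;python3 beads.py
```

```text
[0.529774   0.094123   0.17461919] [-1.22276354 -5.24522171 -0.73816685] 0.23539644356596573
-0.145 78 [-0.0102  0.015 ]
-0.125 78 [-0.0079  0.0158]
-0.105 115 [-0.0093  0.0141]
-0.085 27 [0.0026 0.0006]
-0.065 21 [0.0011 0.0004]
-0.05 14 [-0.      0.0006]
262
bead top [-26. -18.] 123
bead top [-28.   2.] 35
bead top [5. 8.] 97
```

Call:
drive_tool --pt "-0.0053 0.0018 -0.0008 0 0 0 -1" --pt "-0.0047 0.0006 -0.0007 0 0 0 -1" --pt "-0.0047 -0.0006 -0.0007 0 0 0 -1" --pt "-0.0043 -0.0018 -0.0007 0 0 0 -1" --pt "-0.0037 -0.0029 -0.0006 0 0 0 -1" --pt "-0.0029 -0.0037 -0.0005 0 0 0 -1"

```text
t: 21.7
tcp_pos: [0.5532, 0.0879, 0.174]
tool_rot: [0.0, 0.997, 0.001, -0.081]
force: [-4.7, -0.8, 0.3]
finger_gap: 0.23
gripper_force: 119.1
```

```bash
python3 rodchk.py x;python3 beads.py
```

```text
[0.55322062 0.08793123 0.17398088] [-4.68692073 -0.76753815  0.26380612] 0.23039906750370956
-0.145 23 [-0.0102 -0.0157]
-0.125 17 [ 0.0069 -0.0003]
-0.105 63 [0.019  0.0059]
-0.085 18 [0.0001 0.0009]
-0.065 22 [0.0005 0.0009]
-0.05 18 [0.0001 0.0018]
297
bead top [-29.   1.] 64
bead top [-24. -20.] 145
bead top [ 5. -5.] 69
bead top [32. -0.] 84
```

Call:
drive_tool --pt "-0.0038 -0.0044 -0.0006 0 0 0 -1" --pt "-0.0006 -0.0046 -0.0001 0 0 0 -1" --pt "-0.0004 -0.0049 -0.0001 0 0 0 -1" --pt "0.0002 -0.0056 0 0 0 0 -1" --pt "0.0019 -0.0058 0.0003 0 0 0 -1" --pt "0.0043 -0.0045 0.0007 0 0 0 -1"

```text
t: 22.4
tcp_pos: [0.5529, 0.0587, 0.1741]
tool_rot: [0.0, 0.997, 0.001, -0.079]
force: [-3.0, -0.2, -1.0]
finger_gap: 0.229
gripper_force: 118.8
```

```bash
python3 rodchk.py x;python3 beads.py
```

```text
[0.55294736 0.05871445 0.17412382] [-3.0457354  -0.20658973 -0.96011364] 0.2293987356082562
-0.145 112 [-0.0005 -0.0078]
-0.125 109 [ 0.006  -0.0169]
-0.105 93 [ 0.011  -0.0157]
-0.085 22 [0.0072 0.0009]
-0.065 20 [0.0012 0.0007]
-0.05 16 [0.0011 0.0012]
355
bead top [-26. -21.] 107
bead top [-28.   1.] 39
bead top [  1. -30.] 139
bead top [ 30. -13.] 144
```

Now all the beads have moved outward and the rod is moving among them. I'll carry on with the clockwise rounds.

Call:
drive_tool --pt "0.005 0.0028 0.0008 0 0 0 -1" --pt "0.0045 0.0013 0.0007 0 0 0 -1" --pt "0.0045 -0.0006 0.0007 0 0 0 -1" --pt "0.0045 0.0006 0.0007 0 0 0 -1" --pt "0.0041 0.0017 0.0006 0 0 0 -1" --pt "0.0036 0.0028 0.0006 0 0 0 -1" --pt "0.0028 0.0036 0.0004 0 0 0 -1" --pt "0.0017 0.0041 0.0003 0 0 0 -1" --pt "0.0006 0.0045 0.0001 0 0 0 -1"

```text
t: 23.4
tcp_pos: [0.5222, 0.079, 0.1747]
tool_rot: [0.0, 0.997, 0.0, -0.078]
force: [-0.8, 0.4, -0.8]
finger_gap: 0.228
gripper_force: 119.1
```

```bash
python3 rodchk.py x;python3 beads.py
```

```text
[0.5222178  0.07903174 0.17469085] [-0.76010453  0.37404134 -0.78446301] 0.22829024165045012
-0.145 48 [-0.0016 -0.017 ]
-0.125 29 [-0.0037 -0.0039]
-0.105 48 [-0.0167  0.0023]
-0.085 22 [-0.0091  0.0024]
-0.065 17 [0.0018 0.0011]
-0.05 17 [0.0016 0.0014]
308
bead top [-26. -20.] 145
bead top [  2. -31.] 141
bead top [ 31. -10.] 161
```

Call:
drive_tool --pt "-0.0006 0.0047 -0.0001 0 0 0 -1" --pt "-0.0018 0.0043 -0.0003 0 0 0 -1" --pt "-0.0029 0.0037 -0.0005 0 0 0 -1" --pt "-0.0037 0.0029 -0.0006 0 0 0 -1" --pt "-0.0043 0.0018 -0.0007 0 0 0 -1" --pt "-0.0047 0.0006 -0.0007 0 0 0 -1" --pt "-0.0047 -0.0006 -0.0007 0 0 0 -1" --pt "-0.0043 -0.0018 -0.0007 0 0 0 -1"

```text
t: 24.3
tcp_pos: [0.5486, 0.0928, 0.1744]
tool_rot: [-0.0, 0.997, -0.002, -0.08]
force: [-2.4, -5.2, -0.5]
finger_gap: 0.228
gripper_force: 119.2
```

```bash
python3 rodchk.py x;python3 beads.py
```

```text
[0.54858419 0.09280327 0.17439788] [-2.38157704 -5.16780809 -0.50798604] 0.2279514022225066
-0.145 24 [ 0.0111 -0.016 ]
-0.125 22 [ 0.011  -0.0017]
-0.105 61 [0.0079 0.011 ]
-0.085 29 [0.0024 0.0073]
-0.065 20 [ 0.0008 -0.001 ]
-0.05 19 [0.0008 0.0005]
328
bead top [-25. -18.] 190
bead top [-28.   1.] 51
bead top [  2. -29.] 126
bead top [ 30. -10.] 164
```

Call:
drive_tool --pt "-0.0037 -0.0029 -0.0006 0 0 0 -1" --pt "-0.0029 -0.0037 -0.0005 0 0 0 -1" --pt "-0.0018 -0.0043 -0.0003 0 0 0 -1" --pt "-0.0006 -0.0047 -0.0001 0 0 0 -1" --pt "0.0006 -0.0047 0.0001 0 0 0 -1" --pt "0.0018 -0.0043 0.0003 0 0 0 -1" --pt "0.0029 -0.0037 0.0005 0 0 0 -1" --pt "0.0037 -0.0029 0.0006 0 0 0 -1"

```text
t: 25.2
tcp_pos: [0.55, 0.0629, 0.1748]
tool_rot: [0.0, 0.997, 0.0, -0.077]
force: [-2.6, 1.2, 0.3]
finger_gap: 0.227
gripper_force: 118.8
```

Call:
drive_tool --pt "0.0043 -0.0018 0.0007 0 0 0 -1" --pt "0.0047 -0.0006 0.0007 0 0 0 -1" --pt "0.0047 0.0006 0.0007 0 0 0 -1" --pt "0.0043 0.0018 0.0007 0 0 0 -1" --pt "0.0037 0.0029 0.0006 0 0 0 -1" --pt "0.0029 0.0037 0.0005 0 0 0 -1" --pt "0.0018 0.0043 0.0003 0 0 0 -1" --pt "0.0006 0.0047 0.0001 0 0 0 -1"

```text
t: 26.0
tcp_pos: [0.5222, 0.0791, 0.1747]
tool_rot: [0.0, 0.997, -0.0, -0.078]
force: [-0.0, 0.0, -0.8]
finger_gap: 0.231
gripper_force: 119.1
```

```bash
python3 rodchk.py x;python3 beads.py
```

```text
[0.52220436 0.07912128 0.17469153] [-0.0284402   0.04372458 -0.8030651 ] 0.2314793794324525
-0.145 50 [-0.002 -0.017]
-0.125 36 [-0.0077 -0.0053]
-0.105 51 [-0.0144  0.0034]
-0.085 30 [-0.007  0.002]
-0.065 22 [0.0018 0.0004]
-0.05 15 [0.0019 0.0015]
315
bead top [-29.   1.] 63
bead top [-26. -20.] 123
bead top [  1. -28.] 102
bead top [ 26. -18.] 182
bead top [33.  6.] 28
```

A full free round is done. One more, pushed a bit wider.

Call:
drive_tool --pt "0.001 0.0052 0.0001 0 0 0 -1" --pt "-0.002 0.0048 -0.0003 0 0 0 -1" --pt "-0.0032 0.0041 -0.0005 0 0 0 -1" --pt "-0.0041 0.0032 -0.0006 0 0 0 -1" --pt "-0.0048 0.002 -0.0007 0 0 0 -1" --pt "-0.0052 0.0007 -0.0008 0 0 0 -1" --pt "-0.0052 -0.0007 -0.0008 0 0 0 -1" --pt "-0.0048 -0.002 -0.0007 0 0 0 -1"

```text
t: 26.9
tcp_pos: [0.5457, 0.0952, 0.1739]
tool_rot: [-0.0, 0.996, -0.001, -0.085]
force: [-6.5, -5.7, 3.1]
finger_gap: 0.228
gripper_force: 119.5
```

Call:
drive_tool --pt "-0.0041 -0.0032 -0.0006 0 0 0 -1" --pt "-0.0032 -0.0041 -0.0005 0 0 0 -1" --pt "-0.002 -0.0048 -0.0003 0 0 0 -1" --pt "-0.0007 -0.0052 -0.0001 0 0 0 -1" --pt "0.0007 -0.0052 0.0001 0 0 0 -1" --pt "0.002 -0.0048 0.0003 0 0 0 -1" --pt "0.0032 -0.0041 0.0005 0 0 0 -1" --pt "0.0041 -0.0032 0.0006 0 0 0 -1"

```text
t: 27.7
tcp_pos: [0.5509, 0.0622, 0.1746]
tool_rot: [0.001, 0.997, 0.001, -0.077]
force: [-2.2, 4.6, -1.0]
finger_gap: 0.23
gripper_force: 118.7
```

```bash
python3 rodchk.py x;python3 beads.py
```

```text
[0.55091692 0.06222107 0.17456119] [-2.18755519  4.57097148 -1.00354102] 0.2302927187278928
-0.145 102 [-0.0001 -0.0091]
-0.125 103 [ 0.0103 -0.0171]
-0.105 78 [ 0.0128 -0.0168]
-0.085 20 [0.0021 0.0014]
-0.065 24 [ 0.0003 -0.    ]
-0.05 17 [0.0012 0.0012]
361
bead top [-29.   2.] 40
bead top [-25. -19.] 106
bead top [ -0. -30.] 128
bead top [ 25. -20.] 122
bead top [31. -0.] 86
```

Call:
drive_tool --pt "0.0046 -0.0015 0.0007 0 0 0 -1" --pt "0.005 -0.0007 0.0008 0 0 0 -1" --pt "0.005 0.0007 0.0008 0 0 0 -1" --pt "0.0048 0.002 0.0007 0 0 0 -1" --pt "0.0041 0.0032 0.0006 0 0 0 -1" --pt "0.0032 0.0041 0.0005 0 0 0 -1" --pt "0.002 0.0048 0.0003 0 0 0 -1" --pt "0.0007 0.0052 0.0001 0 0 0 -1"

```text
t: 28.6
tcp_pos: [0.5212, 0.0795, 0.1747]
tool_rot: [0.0, 0.997, -0.0, -0.077]
force: [-0.1, 0.2, -1.3]
finger_gap: 0.225
gripper_force: 118.9
```

Call:
drive_tool --pt "-0.0007 0.0048 -0.0001 0 0 0 -1" --pt "-0.002 0.0044 -0.0003 0 0 0 -1" --pt "-0.0032 0.0037 -0.0005 0 0 0 -1" --pt "-0.0041 0.0025 -0.0006 0 0 0 -1" --pt "-0.004 -0.006 -0.0006 0 0 0 -1" --pt "-0.003 -0.006 -0.0005 0 0 0 -1" --pt "0 0 0 0 0 0 -1"

```text
t: 29.3
tcp_pos: [0.5392, 0.0816, 0.1745]
tool_rot: [0.001, 0.997, 0.0, -0.077]
force: [0.3, -0.3, -1.0]
finger_gap: 0.234
gripper_force: 119.1
```

```bash
python3 rodchk.py x;python3 beads.py
```

```text
[0.53916186 0.08162958 0.1744866 ] [ 0.33171501 -0.27193211 -0.97884266] 0.23364271865623013
-0.145 63 [-0.0009 -0.0232]
-0.125 23 [ 0.0005 -0.0059]
-0.105 18 [0.0024 0.0002]
-0.085 19 [0.0024 0.001 ]
-0.065 18 [0.0017 0.0004]
-0.05 15 [0.002  0.0006]
320
bead top [-25. -18.] 121
bead top [-27.   2.] 12
bead top [ -7. -29.] 77
bead top [ -3. -39.] 11
bead top [ 21. -21.] 131
bead top [32.  0.] 93
```

Stirring is done, with no bead out. Lifting the rod and carrying it over the stand.

Call:
drive_tool --pt "0.0015 0 -0.0099 0 0 0 -1" --pt "0.0023 0 -0.0148 0 0 0 -1" --pt "0.0031 0 -0.0198 0 0 0 -1" --pt "0.0031 0 -0.0198 0 0 0 -1" --pt "0.0031 0 -0.0198 0 0 0 -1" --pt "0.0023 0 -0.0148 0 0 0 -1"

```text
t: 30.0
tcp_pos: [0.5386, 0.0828, 0.2768]
tool_rot: [-0.0, 0.997, 0.0, -0.077]
force: [0.5, -0.2, -0.7]
finger_gap: 0.232
gripper_force: 119.1
```

Call:
drive_tool --pt "-0.0129 -0.0263 -0.002 0 0 0 -1" --pt "-0.0129 -0.0263 -0.002 0 0 0 -1" --pt "-0.0129 -0.0263 -0.002 0 0 0 -1" --pt "-0.0129 -0.0263 -0.002 0 0 0 -1" --pt "-0.0129 -0.0263 -0.002 0 0 0 -1" --pt "-0.0129 -0.0263 -0.002 0 0 0 -1" --pt "-0.0129 -0.0263 -0.002 0 0 0 -1" --pt "-0.0129 -0.0263 -0.002 0 0 0 -1" --pt "-0.0129 -0.0263 -0.002 0 0 0 -1" --pt "-0.0129 -0.0263 -0.002 0 0 0 -1"

```text
t: 31.0
tcp_pos: [0.6692, -0.1812, 0.2753]
tool_rot: [0.0, 0.997, 0.0, -0.078]
force: [0.7, -0.0, 0.3]
finger_gap: 0.23
gripper_force: 119.1
```

Call:
drive_tool --pt "0 0 0 0 0 0 -1" --pt "0 0 0 0 0 0 -1" --pt "0 0 0 0 0 0 -1"

```text
t: 31.3
tcp_pos: [0.6685, -0.1794, 0.2747]
tool_rot: [-0.0, 0.997, 0.0, -0.078]
force: [-0.2, 1.4, -1.4]
finger_gap: 0.232
gripper_force: 119.1
```

```bash
python3 rodchk.py x;python3 beads.py; python3 - <<'E'
from h import *
s=load('side');C=cloud(s);p=manip.sense()['tcp_pos'];m=np.hypot(C[...,0]-p[0],C[...,1]-p[1])<.03
print(np.sort(C[m&(C[...,2]>.075)][:,2])[:5])
E
```

```text
[ 0.6684949  -0.17939554  0.27473986] [-0.17116575  1.44306704 -1.43753532] 0.2323099004635182
-0.145 13 [ 0.0027 -0.0001]
-0.125 18 [0.0024 0.0001]
-0.105 20 [ 0.0016 -0.0003]
-0.085 18 [0.0015 0.001 ]
-0.065 21 [0.002  0.0012]
-0.05 20 [0.0015 0.0014]
422
bead top [-27. -17.] 93
bead top [-29.   4.] 25
bead top [-19. -22.] 34
bead top [ -6. -31.] 164
bead top [ 20. -25.] 166
bead top [26. -2.] 18
bead top [34.  1.] 66
[0.12400317 0.12620087 0.12845998 0.12850082 0.12870609]
```

Call:
drive_tool --pt "-0.002 -0.001 0 0 0 0 -1" --pt "-0.0031 0 0.0198 0 0 0 -1" --pt "-0.0031 0 0.0198 0 0 0 -1" --pt "-0.0023 0 0.0148 0 0 0 -1" --pt "-0.0023 0 0.0148 0 0 0 -1" --pt "-0.0016 0 0.0099 0 0 0 -1" --pt "0 0 0 0 0 0 -1"

```text
t: 32.1
tcp_pos: [0.6701, -0.1811, 0.1921]
tool_rot: [-0.0, 0.997, 0.001, -0.079]
force: [-0.0, 0.3, -1.1]
finger_gap: 0.229
gripper_force: 119.1
```

```bash
python3 rodchk.py x; python3 - <<'E'
from h import *
s=load('side');C=cloud(s);m=np.hypot(C[...,0]-.672,C[...,1]+.1805)<.014
for z in(.065,.07,.08,.09): P=C[m&(abs(C[...,2]-z)<.004)];print(z,len(P),(P.mean(0)+[.0014,-.0035,0]).round(4) if len(P) else '')
E
```

```text
[ 0.67012614 -0.18106064  0.19213258] [-0.04393467  0.29402646 -1.05460727] 0.22920520835982053
-0.145 19 [-0.0068  0.0167]
-0.125 119 [-0.0008 -0.0012]
-0.105 16 [0.0019 0.0002]
-0.085 12 [0.0011 0.0011]
-0.065 20 [0.0023 0.0003]
-0.05 15 [0.0013 0.001 ]
0.065 21 [ 0.6724 -0.1842  0.0643]
0.07 16 [ 0.6731 -0.1823  0.0694]
0.08 12 [ 0.6727 -0.1817  0.0798]
0.09 13 [ 0.6729 -0.1807  0.09  ]
```

The tip is in the hole with no contact force. Lowering the rest and releasing.

Call:
drive_tool --pt "-0.0016 0 0.0099 0 0 0 -1" --pt "-0.0016 0 0.0099 0 0 0 -1" --pt "-0.0013 0 0.0079 0 0 0 -1" --pt "-0.0003 0 0.002 0 0 0 -1" --pt "0 0 0 0 0 0 -1"

```text
t: 32.65
tcp_pos: [0.6708, -0.1814, 0.1632]
tool_rot: [0.0, 0.997, 0.0, -0.078]
force: [0.3, -0.4, 0.1]
finger_gap: 0.227
gripper_force: 119.1
```

Call:
drive_tool --pt "0 0 0 0 0 0 0" --pt "0 0 0 0 0 0 1" --pt "0 0 0 0 0 0 1" --pt "0 0 0 0 0 0 1" --pt "0 0 0 0 0 0 1" --pt "0 0 0 0 0 0 1"

```text
t: 33.25
tcp_pos: [0.6712, -0.1815, 0.1641]
tool_rot: [0.0, 0.997, -0.0, -0.078]
force: [-0.4, 0.0, -0.4]
finger_gap: 0.999
gripper_force: 0.0
```

Call:
drive_tool --pt "0.0015 0 -0.0099 0 0 0 1" --pt "0.0031 0 -0.0198 0 0 0 1" --pt "0.0031 0 -0.0198 0 0 0 1" --pt "0.0031 0 -0.0198 0 0 0 1" --pt "0 0 -0.01 0 -3 0 1" --pt "0 0 -0.01 0 -5.9 0 1"

```text
t: 33.85
tcp_pos: [0.6756, -0.1817, 0.2555]
tool_rot: [-0.0, 1.0, -0.001, 0.003]
force: [-0.7, -0.2, -0.2]
finger_gap: 0.996
gripper_force: 0.0
```

```bash
python3 - <<'E'
from h import *
s=snap('side');C=cloud(s);m=np.hypot(C[...,0]-.672,C[...,1]+.1785)<.03
print(manip.sense()['tcp_pos'],manip.sense()['tool_rot'])
for z in(.07,.08,.1,.13,.16,.18): P=C[m&(abs(C[...,2]-z)<.005)];print(z,len(P),P.mean(0).round(4) if len(P) else '')
P=C[m];P=P[P[:,2]<.2];print('max z',np.sort(P[:,2])[-4:])
E
```

```text
[ 0.67320834 -0.1816486   0.25776911] [ 1.45667964e-04  9.99991780e-01 -8.20832583e-04  3.96808877e-03]
0.07 12 [ 0.675  -0.1764  0.0696]
0.08 12 [ 0.675  -0.1761  0.0796]
0.1 10 [ 0.6736 -0.1756  0.1002]
0.13 29 [ 0.673  -0.1725  0.1304]
0.16 29 [ 0.6721 -0.1727  0.1603]
0.18 38 [ 0.6726 -0.1757  0.1807]
max z [0.18873303 0.18887934 0.18891678 0.18935938]
```

The rod is back upright in its stand with its top at about 187 mm. Now the cover: both corrected views put the knob at (0.460, −0.2445).

Call:
drive_tool --pt "0.0267 -0.0079 0 0 0 0 1" --pt "0.0267 -0.0079 0 0 0 0 1" --pt "0.0267 -0.0079 0 0 0 0 1" --pt "0.0267 -0.0079 0 0 0 0 1" --pt "0.0267 -0.0079 0 0 0 0 1" --pt "0.0267 -0.0079 0 0 0 0 1" --pt "0.0267 -0.0079 0 0 0 0 1" --pt "0.0267 -0.0079 0 0 0 0 1" --pt "0 0 0 0 0 0 1"

```text
t: 34.8
tcp_pos: [0.4574, -0.2449, 0.2543]
tool_rot: [0.001, 1.0, 0.001, -0.002]
force: [1.0, -0.6, -0.3]
finger_gap: 0.998
gripper_force: 0.0
```

Call:
drive_tool --pt "0 0 0.03 0 0 0 1" --pt "0 0 0.03 0 0 0 1" --pt "0 0 0.03 0 0 0 1" --pt "0 0 0.03 0 0 0 1" --pt "0 0 0.03 0 0 0 1" --pt "0 0 0.02 0 0 0 1" --pt "0 0 0 0 0 0 1" --pt "0 0 0 0 0 0 1"

```text
t: 35.6
tcp_pos: [0.4611, -0.2449, 0.0841]
tool_rot: [-0.0, 1.0, -0.0, 0.0]
force: [0.3, -0.4, 0.9]
finger_gap: 0.995
gripper_force: 0.0
```

```bash
python3 -c "
from h import *
print(manip.sense())"
```

```text
{'t': 35.6, 'q': array([-7.02453505e-01,  6.54619994e-01,  1.82147045e+00, -4.07695046e-05,
        6.65422850e-01, -2.27351681e+00]), 'qd': array([-0.00264802, -0.03155342, -0.00439366, -0.00052221, -0.00564156,
       -0.00327126]), 'tau': array([-2.31555017e-02, -3.93174899e+01, -8.11178505e+00, -1.56883219e-03,
        3.47934477e-02,  2.67535353e-03]), 'tcp_pos': array([ 0.46107736, -0.24487815,  0.08408285]), 'tool_rot': array([-1.49523045e-04,  9.99999988e-01, -3.52468708e-05,  2.21503791e-05]), 'force': array([ 0.27759973, -0.38925623,  0.9468186 ]), 'ft_torque': array([0.03544946, 0.01258438, 0.02727279]), 'gripper_force': 0.0, 'finger_gap': 0.995317342854553}
```

Call:
drive_tool --pt "0.001 0 0.015 0 0 0 1" --pt "0 0 0.015 0 0 0 1" --pt "0 0 0.013 0 0 0 1" --pt "0 0 0.006 0 0 0 1" --pt "0 0 0 0 0 0 -1" --pt "0 0 0 0 0 0 -1" --pt "0 0 0 0 0 0 -1" --pt "0 0 0 0 0 0 -1" --pt "0 0 0 0 0 0 -1" --pt "0 0 0 0 0 0 -1" --newtons 100

```text
t: 36.6
tcp_pos: [0.4596, -0.2451, 0.036]
tool_rot: [0.0, 1.0, -0.001, 0.001]
force: [-1.0, -0.1, 5.3]
finger_gap: 0.323
gripper_force: 98.1
```

```bash
cat > cov.py <<'E'
from h import *
S=manip.sense();p=S['tcp_pos'];print(p,S['force'],S['finger_gap'],S['gripper_force'])
s=snap('side');C=cloud(s);c=p[:2]
m=(np.hypot(C[...,0]-c[0]+.001,C[...,1]-c[1]+.001)<.06)
z0=p[2]-.024
P=C[m&(abs(C[...,2]-z0)<.006)]
print('plate z',np.median(P[:,2]).round(4),len(P))
im=s['image'].astype(int);g=(im.max(2)-im.min(2)<25)&m&(abs(C[...,2]-z0)<.012)
k=cv2.convexHull(np.argwhere(g)[:,::-1].astype(np.int32))[:,0]
W=np.array([onplane(s,u,v,z0)[:2] for u,v in k]);A=np.c_[2*W,np.ones(len(W))]
x=np.linalg.lstsq(A,(W**2).sum(1),rcond=None)[0];print('plate centre - tcp (bias-corrected)',(x[:2]+.001-c).round(4),'R',np.sqrt(x[2]+x[0]**2+x[1]**2).round(4))
Q=P-P.mean(0);n=np.linalg.svd(Q,full_matrices=False)[2][2];print('normal',(n*np.sign(n[2])).round(3))
E
python3 cov.py
```

```text
[ 0.4596492  -0.24511614  0.03600249] [-1.01434585 -0.13294508  5.30400236] 0.3233895711326347 98.07679295539856
plate z 0.011 638
plate centre - tcp (bias-corrected) [-0.001   0.0047] R 0.0529
normal [ 0.011 -0.008  1.   ]
```

Call:
drive_tool --pt "0 0 -0.01 0 0 0 -1" --pt "0 0 -0.02 0 0 0 -1" --pt "0 0 -0.025 0 0 0 -1" --pt "0 0 -0.025 0 0 0 -1" --pt "0 0 -0.025 0 0 0 -1" --pt "0 0 -0.025 0 0 0 -1"

```text
t: 37.25
tcp_pos: [0.4588, -0.2443, 0.1665]
tool_rot: [0.0, 1.0, 0.0, -0.0]
force: [1.7, -0.4, -1.2]
finger_gap: 0.326
gripper_force: 98.5
```

Call:
drive_tool --pt "-0.0063 -0.0249 0 0 0 0 -1" --pt "-0.0063 -0.0 0 0 0 0 -1" --pt "-0.0063 0.0387 0 0 0 0 -1" --pt "-0.0063 0.0387 0 0 0 0 -1" --pt "-0.0063 0.0387 0 0 0 0 -1" --pt "-0.0063 0.0387 0 0 0 0 -1" --pt "-0.0063 0.0387 0 0 0 0 -1" --pt "-0.0063 0.0387 0 0 0 0 -1" --pt "-0.0063 0.0387 0 0 0 0 -1" --pt "-0.0063 0.0387 0 0 0 0 -1"

```text
t: 38.25
tcp_pos: [0.5214, 0.0422, 0.1648]
tool_rot: [0.0, 1.0, 0.0, -0.001]
force: [0.5, -0.1, -1.6]
finger_gap: 0.324
gripper_force: 98.8
```

```bash
python3 -c "
from h import *
s=manip.sense();print(s['t'],s['tcp_pos'],s['force'],s['tool_rot'])"
```

```text
38.25 [0.52137165 0.04218267 0.16480488] [ 0.47721135 -0.1442174  -1.55525157] [ 1.38808510e-04  9.99999599e-01  2.32177891e-04 -8.53719370e-04]
```

Call:
drive_tool --pt "-0.0095 0.019 0 0 0 0 -1" --pt "-0.009 0.018 0 0 0 0 -1" --pt "0 0 0 0 0 0 -1" --pt "0 0 0 0 0 0 -1" --pt "0 0 0 0 0 0 -1"

```text
t: 38.75
tcp_pos: [0.5398, 0.0765, 0.1647]
tool_rot: [0.0, 1.0, -0.0, -0.001]
force: [-0.6, -0.5, -1.1]
finger_gap: 0.319
gripper_force: 98.8
```

```bash
python3 cov.py; python3 - <<'E'
from h import *
# pot in the same view: board and catches
s=load('side');C=cloud(s)
m=np.hypot(C[...,0]-.540,C[...,1]-.077)<.11
Q=C[m&(abs(C[...,2]-.012)<.004)];print('board',np.round(cv2.minAreaRect(Q[:,:2].astype(np.float32))[0],4))
b=s;u,v=map(int,proj(b,(.54,.077,.1)))
cv2.imwrite('pics/g7.png',cv2.resize(b['image'][v-75:v+75,u-100:u+100],(800,600),interpolation=cv2.INTER_CUBIC)[:,:,::-1])
E
```

```text
[0.53977197 0.07649026 0.16474158] [-0.63815176 -0.47333756 -1.07340369] 0.31875402409958475 98.8373351097107
plate z 0.1402 1069
plate centre - tcp (bias-corrected) [-0.0013  0.0036] R 0.0535
normal [ 0.003 -0.003  1.   ]
board [0.5397 0.0778]
```

View pics/g7.png

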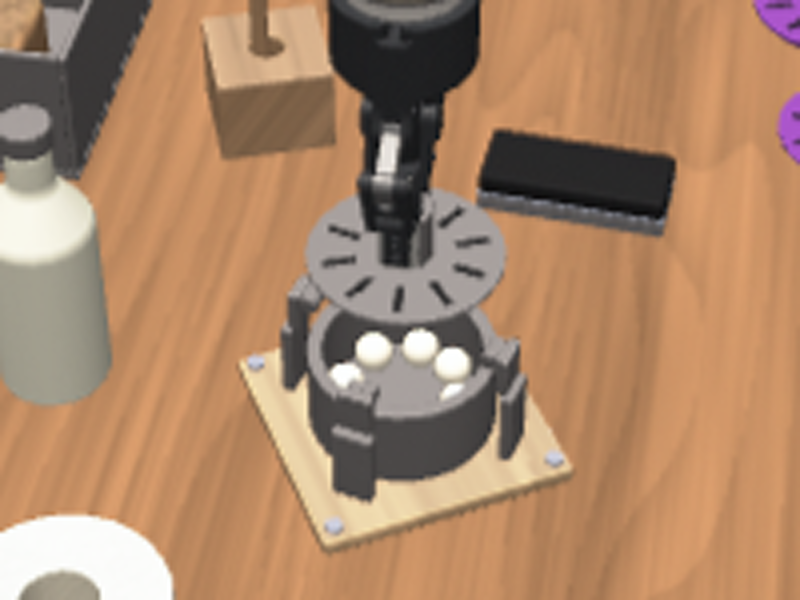

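The picture shows the cover at (406,254), level and about centred above the pot (402,370). Five bead tops are visible inside it, and the rod is in its stand. I'll correct by about 1.5 mm and go down.

Call:
drive_tool --pt "-0.0015 0.0015 0 0 0 0 -1" --pt "0 0 0.012 0 0 0 -1" --pt "0 0 0.015 0 0 0 -1" --pt "0 0 0.012 0 0 0 -1" --pt "0 0 0.005 0 0 0 -1" --pt "0 0 0 0 0 0 -1" --pt "0 0 0 0 0 0 -1"

```text
t: 39.5
tcp_pos: [0.5424, 0.0785, 0.121]
tool_rot: [0.0, 1.0, 0.0, 0.0]
force: [-0.4, 0.1, -1.2]
finger_gap: 0.32
gripper_force: 98.6
```

Call:
drive_tool --pt "0 0 0.002 0 0 0 -1" --pt "0 0 0.002 0 0 0 -1" --pt "0 0 0.002 0 0 0 -1" --pt "0 0 0 0 0 0 -1"

```text
t: 39.9
tcp_pos: [0.5426, 0.078, 0.1158]
tool_rot: [-0.0, 1.0, -0.0, 0.001]
force: [-2.0, -3.0, 4.6]
finger_gap: 0.321
gripper_force: 99.5
```

Contact with the catches as expected. The side force says to shift about 1 mm toward −x and −y. Pressing on.

Call:
drive_tool --pt "0.001 -0.001 0 0 0 0 -1" --pt "0 0 0.0015 0 0 0 -1" --pt "0 0 0.0015 0 0 0 -1" --pt "0 0 0 0 0 0 -1" --newtons 110

```text
t: 40.3
tcp_pos: [0.5426, 0.0772, 0.1137]
tool_rot: [0.0, 1.0, -0.0, 0.002]
force: [-1.2, -2.8, 10.9]
finger_gap: 0.321
gripper_force: 108.1
```

Call:
drive_tool --pt "0 0 0.0015 0 0 0 -1" --pt "0 0 0.0015 0 0 0 -1" --pt "0 0 0 0 0 0 -1"

```text
t: 40.6
tcp_pos: [0.5427, 0.0773, 0.1105]
tool_rot: [0.0, 1.0, -0.0, 0.002]
force: [-0.1, -2.4, 8.4]
finger_gap: 0.315
gripper_force: 108.0
```

Call:
drive_tool --pt "0 -0.0007 0.0015 0 0 0 -1" --pt "0 0 0.0015 0 0 0 -1" --pt "0 0 0 0 0 0 -1"

```text
t: 40.9
tcp_pos: [0.5412, 0.0768, 0.1051]
tool_rot: [0.0, 1.0, 0.0, -0.0]
force: [1.3, -1.5, -7.5]
finger_gap: 0.315
gripper_force: 108.7
```

Call:
drive_tool --pt "0 0 0.0015 0 0 0 -1" --pt "0 0 0.0015 0 0 0 -1" --pt "0 0 0 0 0 0 -1"

```text
t: 41.2
tcp_pos: [0.5405, 0.0771, 0.1026]
tool_rot: [0.0, 1.0, 0.0, -0.001]
force: [-0.4, 0.7, -2.7]
finger_gap: 0.319
gripper_force: 108.7
```

It has snapped and the catches are drawing the cover down. Continuing to home and building up the push.

Call:
drive_tool --pt "0 0 0.0015 0 0 0 -1" --pt "0 0 0.0015 0 0 0 -1" --pt "0 0 0.001 0 0 0 -1" --pt "0 0 0 0 0 0 -1" --pt "0 0 0 0 0 0 -1"

```text
t: 41.7
tcp_pos: [0.5408, 0.0771, 0.1019]
tool_rot: [0.0, 1.0, 0.0, 0.0]
force: [-4.4, 0.2, 18.1]
finger_gap: 0.324
gripper_force: 111.8
```

Call:
drive_tool --pt "0.0008 0 -0.0005 0 0 0 -1" --pt "0 0 0 0 0 0 -1" --pt "0 0 0 0 0 0 -1" --pt "0 0 0 0 0 0 -1" --pt "0 0 0 0 0 0 -1" --pt "0 0 0 0 0 0 -1"

```text
t: 42.3
tcp_pos: [0.5408, 0.0771, 0.102]
tool_rot: [0.0, 1.0, 0.0, 0.001]
force: [-3.0, 0.4, 13.9]
finger_gap: 0.321
gripper_force: 110.8
```

```bash
python3 cov.py; python3 - <<'E'
from h import *
s=load('side');C=cloud(s);m=np.hypot(C[...,0]-.540,C[...,1]-.077)<.06
P=C[m&(abs(C[...,2]-.077)<.006)];d=np.hypot(*(P[:,:2]-[.54,.077]).T);P=P[(d>.02)&(d<.047)]
for sx in(1,-1): q=P[(P[:,0]-.54)*sx>.01];print('top z',sx,np.median(q[:,2]).round(4),len(q))
q=P[P[:,1]>.09];print('near',np.median(q[:,2]).round(4));q=P[P[:,1]<.065];print('far',np.median(q[:,2]).round(4))
m=np.hypot(C[...,0]-.672,C[...,1]+.1785)<.02;print('rod top',np.sort(C[m][:,2])[-3:])
E
```

```text
[0.54076044 0.07712186 0.10195527] [-3.02973209  0.44430757 13.91224517] 0.32099463591813815 110.78391551971436
plate z 0.0775 990
plate centre - tcp (bias-corrected) [ 0.0013 -0.0017] R 0.062
normal [ 0.004 -0.002  1.   ]
top z 1 0.0775 241
top z -1 0.0775 327
near 0.0775
far 0.0775
rod top [0.18757666 0.18814594 0.18848688]
```

Call:
drive_tool --pt "0 0 0.0003 0 0 0 -1" --pt "0 0 0 0 0 0 -1" --pt "0 0 0 0 0 0 -1" --pt "0 0 0 0 0 0 -1" --pt "0 0 0 0 0 0 -1"

```text
t: 42.85
tcp_pos: [0.5408, 0.0771, 0.102]
tool_rot: [0.0, 1.0, 0.0, 0.001]
force: [-3.4, -0.4, 16.8]
finger_gap: 0.319
gripper_force: 110.8
```

```bash
python3 -c "
from h import *
print(manip.sense()['force']);print(manip.sign_off())"
```

```text
[-3.38009769 -0.43041176 16.83264506]
the job is handed in; nothing more can be done
None
```

I handed the job in at about 43 s: beads stirred, none seen leaving the pot, rod back in its stand, and the cover snapped home and held down at about 17 N. The weak point is the stirring: the beads jammed, so the two unbroken rounds ran at about 17–20 mm radius, and only partial sweeps went wider (32–37 mm).

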